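Throw the guarded isolator with the bent rod

TASK

Take the bent insulating rod from its cradle, reach over the clear guard of the test board and, with the rod alone, draw the slide switch that has the wide flat paddle fully home towards the guard, feeling for its stop; keep pulling it against the stop with a steady 8 N or so for two seconds, never with more than 13 N, as the paddle would break. Then lay the rod back in its cradle as it was. Keep the hand off the test board, do not knock the board or its guard with the rod, and leave the other switch and the things lying about where they are.

Things in the scene. Friction and masses are not known exactly. Their poses are not given: they have to be found in the camera images.
- rod: the bent insulating rod, cream, 120 g, with a black rubber grip block 60 (x) x 20 (y) x 36 mm (z); origin at the block's centre. A 10 mm round bar runs along its x through the block, from 85 mm behind to 170 mm ahead of the origin, where it bends square down (-z). Take the block by its sides (fingers closing along y), firmly (50 to 60 N), or it turns in the hand under the pull
- rod_grip (a point): the centre of the rod's grip block (same point and axes as rod)
- rod_tip (a point): centre of the ball (14 mm) at the end of the rod's bent-down leg, 170 mm ahead of and 60 mm below the centre of the grip block; axes as the rod's
- cradle: white fixed stand for the rod, foot 175 x 70 mm; two uprights 10 mm thick, 46 mm wide, at x = -60 and +75 mm, each with a slot 16 mm wide, open upward, floor 113 mm above the table, flared mouth up to about 138 mm. Origin at table level under the centre of the resting grip block, x along the resting rod towards its bent end, z up
- cradle_rest (a point): where the centre of the grip block lies when the rod rests in the cradle, 118 mm above the table; the rod then lies along the cradle's x, leg hanging down
- unit: test board, red plate 190 x 240 mm on feet, top 20 mm above the table; carries the guard, two slide switches side by side and behind them a row of white capacitors (tops 55 mm above the table, front faces 80 mm beyond the origin). Origin at table level, x points from the guard over the switches to the capacitors (away from the robot), y left; fixed
- guard: upright clear plastic screen with an aluminium rim along the board's robot side, 240 mm wide along the board's y; its frame shares the board's origin and axes. The screen's middle is 70 mm before the origin (x = -0.070), the rim is 10 mm thick and its top is 105 mm above the table; fixed to the board
- module_a: grey housing 100 x 46 x 22 mm of the slide switch with the paddle, on the board 50 mm left or right of its middle line (varies); its top 42 mm above the table, origin at the centre of its underside, axes as the board's; fixed
- module_b: the same housing of the other switch, on the other side
- lever: slide of the switch with the paddle, axes as the board's, origin 50 mm below paddle. Moves only along the board's x, stays where left, drags with about 2 N until it meets its rigid stop. Home is towards the guard (-x). The stop was set by hand: the paddle's centre meets it somewhere between 28 and 44 mm guard-ward of the middle of module_a, after 20 to 36 mm of travel
- lever_b: the slide of the other switch, to be left alone
- paddle (a point): centre of the wide flat black paddle, 36 mm wide (y), 30 mm high (z), 8 mm thick (x), its top 85 mm above the table, on top of the slide; axes as the board's. The rod's leg can pull on the face away from the guard; at first there are at least 65 mm from there to the capacitors
- post (a point): upper part of the other switch's slim round black post, 12 mm thick, its top 85 mm above the table; to be left alone
- screwdriver: screwdriver lying on the mat, bystander
- jar: small jar, 44 mm wide and 50 mm high, origin at its foot, bystander
- bobbin: small copper-wound bobbin standing up, 56 mm wide and 40 mm high, origin at its foot, bystander
Things that resemble listed ones, but are neither listed nor needed, are in the scene too. Of the things that look like the cradle, take the one that is farthest to the robot's left at the start.

How it is judged:
By the outcome, as a careful person would: the job done as asked, in the order asked, and still so for the second after the job is handed in, with the robot touching nothing.
It also fails if it takes over 64 s, if anything falls off the work surface, if the arm or the gripper's body presses on something with over 40 N, if the wrist force passes 120 N, or if a joint passes its speed limit or range.

ROBOT

A 6-joint arm with a two-finger parallel gripper is mounted at the origin on the work surface. World frame = base frame: x ahead of the robot, y to its left, z up, the work surface at z = 0. Lengths are in m, angles in rad, forces in N, time in s.
With the tool pointing down it reaches from about 0.325 to 0.925 m from the base axis. Payload 3.1 kg.
Tool frame: the origin (TCP) lies midway between the tips of the shut fingers; the grasp point (between the pads) lies 19 mm behind it; x points along the fingers, z is the direction in which the jaws open and shut, and the axes are right-handed (so a half turn about x gives the same grasp; the last joint's range is limited). The gripper opens to 85 mm and grips with 20 to 120 N. Pads are 22 mm wide; open, the fingers measure 114 mm over their backs; the gripper's body (76 mm by 85 mm) begins 54 mm behind the grasp point. The pads swing forward as they close: fully open they stand 13 mm farther back than shut.
Start: joints at [1.19, 0.217, 1.613, -0, 1.311, -0.112], TCP at [0.166, 0.603, 0.206] pointing down, gripper open.
Joint ranges: [-2.75, 2.75], [-0.78, 2.1], [0.31, 2.55], [-1.13, 4.27], [0.13, 2.63], [-2.58, 2.58]. Speed limits (rad/s): [2.79, 2.79, 3.14, 3.14, 3.14, 3.14].

INTERFACE

Orientations are given as a unit quaternion [x, y, z, w].
In Python, from bench import get_obs, get_image, sign_off gives the robot as it stands.
- The arm moves only by the tool move_arm, never from a script. Its argument "commands" is a list of rows, each an object with "offset": the shift along the tool's x, y, z in units of 30 mm (1.0 is 30 mm), a list of three; "twist": the turn, a rotation vector about the tool's x, y, z in rad, a list of three. In form: [{"offset": [dx, dy, dz], "twist": [rx, ry, rz]}, ...]. A call has exactly 8 rows; each row is the pose to reach, as a shift and turn from the pose commanded when the call began, along the tool's axes at that moment; what a row does not reach only later rows make up. A row lasts 1/10 s, in which the tool goes at most 50 mm and 8.59 degrees, less where a joint would pass 70% of its speed; a pose out of reach is approached as far as the arm can. A call with a gripper value outside its range is refused whole. "gripper" is the opening, from 0 (shut) to 1 (fully open), set as the call begins (left out, the last holds). The fingers move at their own pace and stop on an object; the grip force is fixed at half the most. Time passes only in rows, so rows that repeat a pose let the fingers close, or fill a call up. It gives the time, the measured TCP pose, the force and the opening at its end, in the units of the state.
- get_obs(): the state, without advancing time (a new reading comes with each control period).
- get_image(name): name is "side" or "top" or "wrist"; returns a dict with "img" (480x640x3 uint8, red, green, blue), "mtx" (3x3 intrinsics, pixels), "rvec" (rotation vector, rad) and "tvec" (3), from world to camera coordinates, as OpenCV has them. Camera axes: x right, y down, z forward; pixel columns grow to the right and rows downward; lengths in m; the calibration is good to about 2 mm. A picture is of the moment at which its call begins. There is no depth.
- sign_off(): hands the job in, once; it reports no verdict.
The state is a dict: "time": time; "joints": joint angles; "joint_velocities": joint speeds; "joint_torque": joint torques, N m; "position": TCP position; "orientation": TCP orientation; "ft_force": force on the tool from outside, world axes, zero at the start; "moment": the same for the moment, N m; "finger_gap": finger opening in m.
Only numpy, scipy, OpenCV 4.12 (cv2) and the standard library are available. Lean on these libraries where they do the work, as an engineer would, in place of code of your own. Each camera call takes 0.05 s, during which the arm holds its last target.

## Working session

There is one attempt and no reset: what is moved stays moved. The work goes in short steps, Python scripts to look and compute and a tool call to move; the robot and the scene stay as the last step left them, time stands still between calls to the robot, and variables do not carry over. Pictures are saved under pics/ and viewed, and the job is handed in when it is done.

Besides the shell and the picture viewer there is one more tool, called by a JSON object that holds its "fn" and its "kwargs". move_arm: Moves the arm, as the interface text tells. Its arguments: {"type":"object","properties":{"commands":{"type":"array","items":{"type":"object","properties":{"offset":{"type":"array","items":{"type":"number"}},"twist":{"type":"array","items":{"type":"number"}}}}},"gripper":{"type":"number"}},"required":["commands"]}

```bash
mkdir -p pics; ls
python3 - <<'E'
from bench import get_obs,get_image
import cv2,numpy as np
o=get_obs();print(o)
for n in ["side","top","wrist"]:
    d=get_image(n);cv2.imwrite(f"pics/{n}0.png",d["img"][:,:,::-1]);print(n,d["mtx"].tolist(),d["rvec"],d["tvec"])
    np.savez(f"{n}0.npz",**d)
E
```

```text
pics
{'time': 0.0, 'joints': array([ 1.18979641e+00,  2.17811720e-01,  1.61495085e+00,  7.07625556e-06,
        1.31130050e+00, -1.12210598e-01]), 'joint_velocities': array([1.20791160e-03, 3.08405691e-04, 1.08915520e-03, 2.97677937e-05,
       6.43847342e-04, 2.15218335e-04]), 'joint_torque': array([ 7.26357011e-04, -3.96854711e+01, -3.03849435e+01, -2.47467260e-04,
        9.82133177e-03, -3.18719259e-06]), 'position': array([0.1656275 , 0.60173142, 0.20482392]), 'orientation': array([-0.42894133,  0.56323743,  0.42804916,  0.56173557]), 'ft_force': array([-0.32698645, -0.71873721, -0.30681698]), 'moment': array([ 0.01637358,  0.04348318, -0.0082811 ]), 'finger_gap': 0.08561050222263691}
side [[493.6482642112104, 0.0, 310.82763529700674], [0.0, 493.6482642112104, 240.04123058842268], [0.0, 0.0, 1.0]] [ 2.03974805 -0.51360312  0.32968661] [-0.46911565  0.18464102  0.94141257]
top [[556.423340494904, 0.0, 307.8833304781534], [0.0, 556.423340494904, 239.42257392094876], [0.0, 0.0, 1.0]] [ 2.18883705 -2.16270853  0.11404955] [-0.03185976  0.49539859  1.35128127]
wrist [[337.58416020622406, 0.0, 316.9070981086124], [0.0, 337.58416020622406, 241.33051633634247], [0.0, 0.0, 1.0]] [-2.27671336 -1.73499567 -0.28569738] [-0.62257144 -0.04283255  0.38258275]
```

View pics/top0.png

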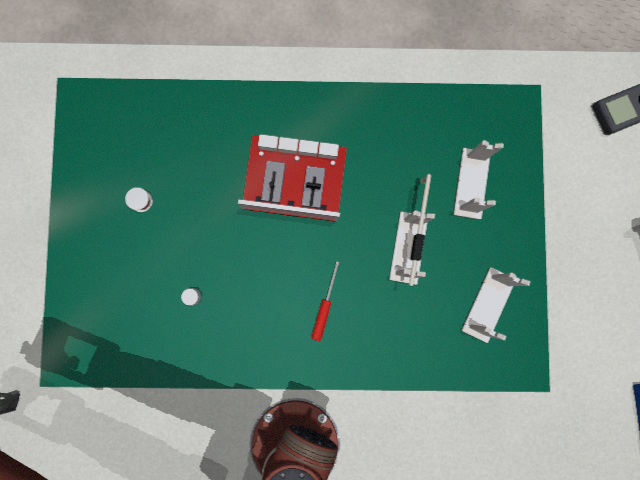

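View pics/side0.png

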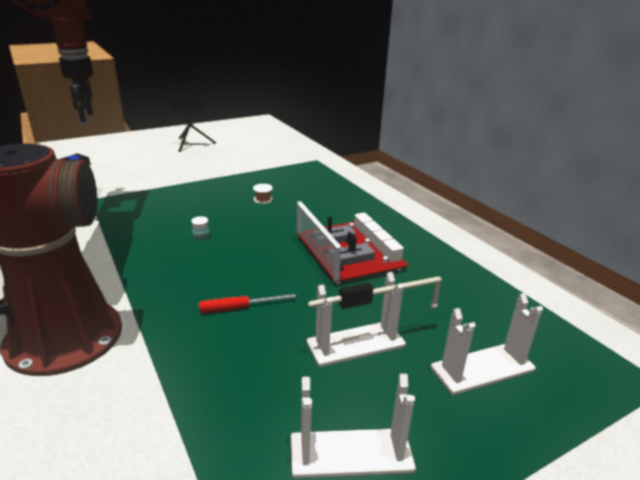

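View pics/wrist0.png

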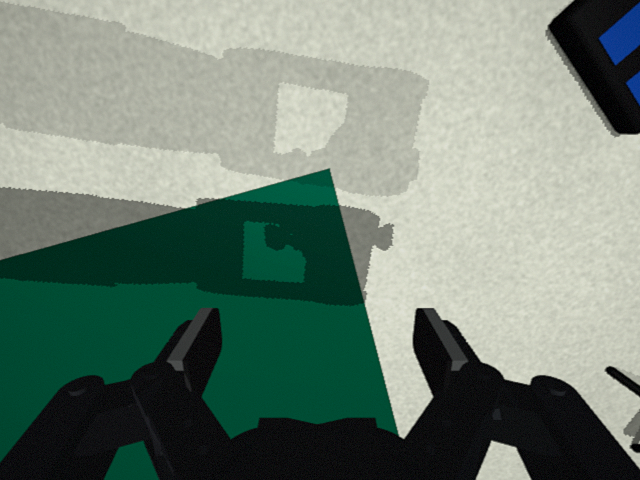

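The top view shows three cradle look-alikes, at (408,247), (475,180) and (495,305). The robot's left is image-left, so the one at (408,247), holding the rod, is the cradle. The switches are at (272,183) and (314,186). I'll take closer crops of these.

```bash
cat > h.py <<'E'
import numpy as np,cv2
from scipy.spatial.transform import Rotation as R
def ray(d,u,v):
    K=d["mtx"];n=cv2.undistortPoints(np.array([[[u,v]]],float),K,None)[0,0]
    Rm=cv2.Rodrigues(d["rvec"])[0];c=-Rm.T@d["tvec"].ravel();r=Rm.T@np.array([n[0],n[1],1]);return c,r
def at_z(d,u,v,z):
    c,r=ray(d,u,v);return c+r*(z-c[2])/r[2]
def proj(d,p):
    return cv2.projectPoints(np.atleast_2d(np.array(p,float)),d["rvec"],d["tvec"],d["mtx"],None)[0][:,0]
def crop(img,x0,y0,x1,y1,s,fn,grid=10):
    c=cv2.resize(img[y0:y1,x0:x1,::-1],None,fx=s,fy=s,interpolation=cv2.INTER_CUBIC)
    for x in range((x0//grid+1)*grid,x1,grid):
        cv2.line(c,((x-x0)*s,0),((x-x0)*s,6),(0,255,255),1);cv2.putText(c,str(x),((x-x0)*s-10,16),0,.35,(0,255,255),1)
    for y in range((y0//grid+1)*grid,y1,grid):
        cv2.line(c,(0,(y-y0)*s),(6,(y-y0)*s),(0,255,255),1);cv2.putText(c,str(y),(8,(y-y0)*s+4),0,.35,(0,255,255),1)
    cv2.imwrite(fn,c)
E
python3 - <<'E'
from h import *
t=np.load("top0.npz")["img"];s=np.load("side0.npz")["img"]
crop(t,232,125,352,225,6,"pics/c1.png");crop(t,380,165,450,295,4,"pics/c2.png");crop(s,290,180,450,370,3,"pics/c3.png")
crop(t,385,170,440,230,9,"pics/c2a.png",5);crop(t,385,225,440,290,9,"pics/c2b.png",5)
E
```

```text
(no output)
```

View pics/c1.png

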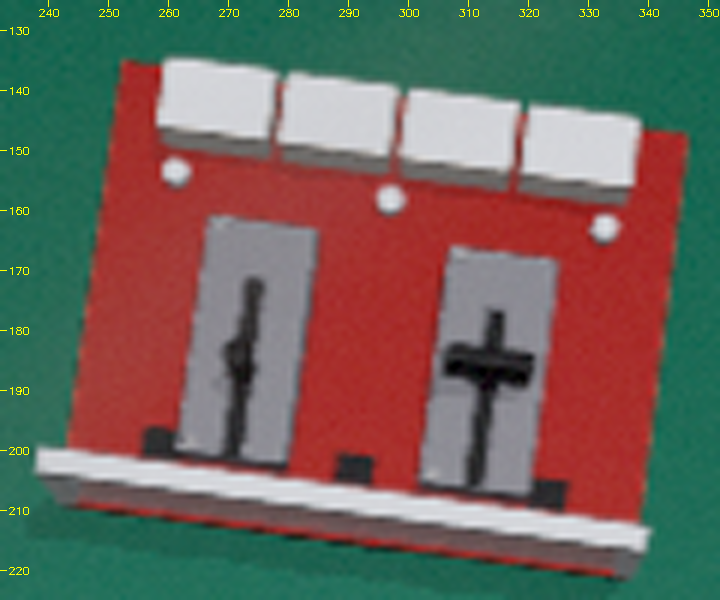

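View pics/c2a.png

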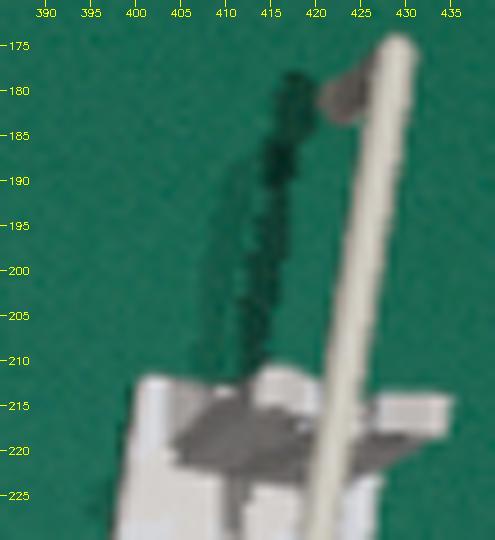

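View pics/c2b.png

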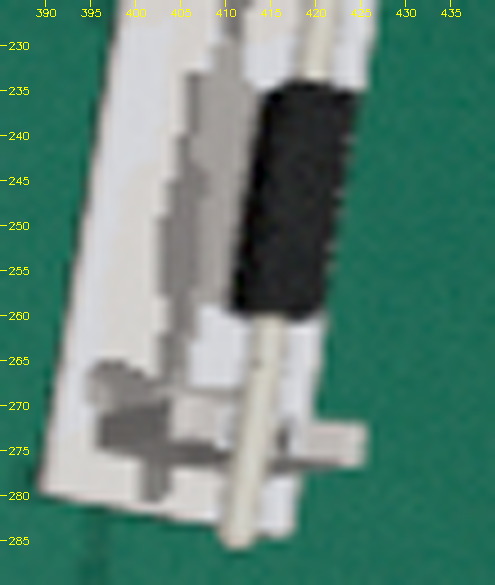

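View pics/c3.png

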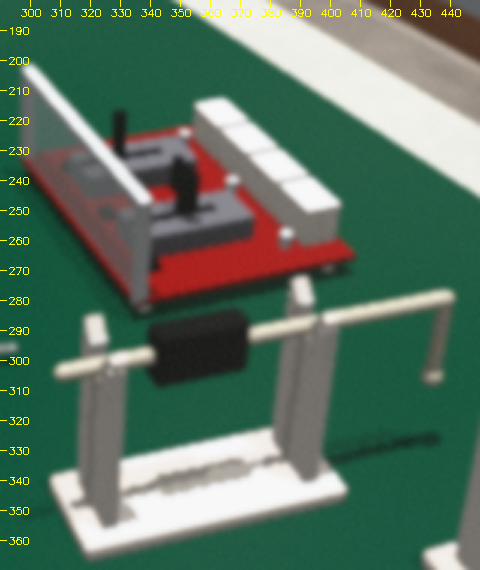

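The paddle (wide crossbar) is at (313,185) in the top view, on the right-hand module. The slim post is at (272,184). The rod runs from (411.7,285) to (428.3,174). Now I'll fit the poses.

```bash
cat > fit.py <<'E'
from h import *
from scipy.optimize import least_squares
T=dict(np.load("top0.npz"));S=dict(np.load("side0.npz"))
def fit(pts,z0,x0):
    def w(q,p): return np.array([q[0]+np.cos(q[2])*p[0]-np.sin(q[2])*p[1],q[1]+np.sin(q[2])*p[0]+np.cos(q[2])*p[1],z0+p[2]])
    f=lambda q:np.concatenate([proj(d,w(q,p))[0]-np.array(uv) for d,p,uv in pts])
    r=least_squares(f,x0,loss="soft_l1");print(r.x.round(4),np.degrees(r.x[2]).round(2));print(f(r.x).reshape(-1,2).round(1).tolist());return r.x
print("cradle/rod")
fit([(T,(-.085,0,0),(411.7,284.5)),(T,(.175,0,0),(428.6,174.2)),(T,(.03,.01,.018),(414.5,234.5)),(T,(.03,-.01,.018),(424.5,235.5)),(T,(-.03,.01,.018),(410.8,259.5)),(T,(-.03,-.01,.018),(420.3,260.3)),
 (S,(-.085,0,0),(309.5,303)),(S,(.17,0,0),(439,280)),(S,(.17,0,-.06),(433.5,306))],.118,[.5,-.1,0])
print("board")
b=fit([(T,(-.075,.12,.105),(238.2,203)),(T,(-.065,.12,.105),(238.5,199.8)),(T,(-.065,-.12,.105),(340,213)),(T,(-.075,-.12,.105),(339,217)),
 (T,(.095,.12,.02),(252,135.5)),(T,(.095,-.12,.02),(346.5,147)),(S,(-.07,.12,.105),(300.5,203)),(S,(-.07,-.12,.105),(340.5,246)),(S,(.095,-.12,.02),(404,262))],0,[.7,.1,0])
def inb(p): 
    d=np.array(p[:2])-b[:2];c,s=np.cos(b[2]),np.sin(b[2]);return (np.array([[c,s],[-s,c]])@d).round(4)
for uv,z in [((313,183),.085),((313.5,188),.055),((306,184.5),.085),((320.5,186.5),.085)]: print(uv,inb(at_z(T,*uv,z)))
for n,uv,z in [("mod corners",(307,166.3),.042),("",(324.5,168.5),.042),("",(302,205.5),.042),("",(320.5,207.5),.042)]: print(n,inb(at_z(T,*uv,z)))
E
python3 fit.py
```

```text
cradle/rod
[ 0.4704 -0.275  -0.1794] -10.28
[[-1.8, -0.3], [0.5, 0.2], [1.3, -1.1], [-0.0, -0.4], [0.5, -0.2], [-0.3, 0.7], [-0.0, 1.0], [-1.0, -0.1], [-0.1, -0.4]]
board
[ 0.6342  0.0109 -0.1192] -6.83
[[-0.1, -1.1], [0.2, -2.1], [0.4, -1.9], [0.8, -1.7], [-0.4, 5.8], [-0.5, 6.7], [-0.7, -1.2], [-0.2, 1.1], [-1.4, 4.3]]
(313, 183) [-0.0033 -0.0477]
(313.5, 188) [-0.0094 -0.0503]
(306, 184.5) [-0.0091 -0.0317]
(320.5, 186.5) [-0.0093 -0.0666]
mod corners [ 0.0449 -0.0273]
 [ 0.0451 -0.0708]
 [-0.0538 -0.0279]
 [-0.0527 -0.0735]
```

```bash
sed -i 's/ (T,(.095,.12,.02),(252,135.5)),(T,(.095,-.12,.02),(346.5,147)),/ (T,(.08,.09,.055),(258.7,146.2)),(T,(.08,-.09,.055),(337.3,156.3)),/; s/,(S,(.095,-.12,.02),(404,262))//' fit.py; python3 fit.py
```

```text
cradle/rod
[ 0.4704 -0.275  -0.1794] -10.28
[[-1.8, -0.3], [0.5, 0.2], [1.3, -1.1], [-0.0, -0.4], [0.5, -0.2], [-0.3, 0.7], [-0.0, 1.0], [-1.0, -0.1], [-0.1, -0.4]]
board
[ 0.631   0.0109 -0.1218] -6.98
[[-0.2, 0.1], [0.1, -0.9], [0.3, -0.4], [0.7, -0.2], [2.9, -0.1], [-3.0, -0.4], [-1.7, -1.0], [-1.6, 1.4]]
(313, 183) [-0.     -0.0474]
(313.5, 188) [-0.0061 -0.0499]
(306, 184.5) [-0.0059 -0.0313]
(320.5, 186.5) [-0.006  -0.0662]
mod corners [ 0.0481 -0.0268]
 [ 0.0485 -0.0703]
 [-0.0506 -0.0276]
 [-0.0494 -0.0733]
```

```bash
cat >> h.py <<'E'
BO=np.array([.631,.0109]);BY=-.1218
RO=np.array([.4704,-.275]);RY=-.1794
def Rdown(yaw,sgn=1):
    # rod x dir yaw; tool y = sgn*rodx, tool x down
    rx=np.array([np.cos(yaw),np.sin(yaw),0]);x=np.array([0,0,-1.]);y=sgn*rx;z=np.cross(x,y);return R.from_matrix(np.c_[x,y,z])
def b2w(x,y): c,s=np.cos(BY),np.sin(BY);return BO+np.array([c*x-s*y,s*x+c*y])
def plan(p,Rt,p0=None,R0=None):
    from bench import get_obs
    o=get_obs()
    if p0 is None:p0=o["position"]
    if R0 is None:R0=R.from_quat(o["orientation"])
    print("t",round(o["time"],2),"pos",o["position"].round(4),"gap",round(o["finger_gap"],4),"F",o["ft_force"].round(2),"j",o["joints"].round(2))
    print("offset",(R0.inv().apply(np.array(p)-p0)/.03).round(3).tolist(),"twist",(R0.inv()*Rt).as_rotvec().round(4).tolist())
E
python3 - <<'E'
from h import *
from bench import get_obs
o=get_obs();R0=R.from_quat(o["orientation"]);print(R0.as_matrix().round(3))
for s in (1,-1): print(s);plan([.45,.30,.28],Rdown(RY,s));plan([*RO,.25],Rdown(RY,s))
E
```

```text
[[-0.001 -0.964  0.266]
 [-0.002  0.266  0.964]
 [-1.     0.    -0.002]]
1
t 0.15 pos [0.1657 0.6019 0.2051] gap 0.0853 F [-0.48 -0.64 -0.24] j [ 1.19  0.22  1.61  0.    1.31 -0.11]
offset [-2.484, -11.809, -7.19] twist [3.0522, -0.0005, 0.0029]
t 0.15 pos [0.1657 0.6019 0.2051] gap 0.0853 F [-0.48 -0.64 -0.24] j [ 1.19  0.22  1.61  0.    1.31 -0.11]
offset [-1.451, -17.556, -25.486] twist [3.0522, -0.0005, 0.0029]
-1
t 0.15 pos [0.1657 0.6019 0.2051] gap 0.0853 F [-0.48 -0.64 -0.24] j [ 1.19  0.22  1.61  0.    1.31 -0.11]
offset [-2.484, -11.809, -7.19] twist [-0.0894, -0.0019, -0.0003]
t 0.15 pos [0.1657 0.6019 0.2051] gap 0.0853 F [-0.48 -0.64 -0.24] j [ 1.19  0.22  1.61  0.    1.31 -0.11]
offset [-1.451, -17.556, -25.486] twist [-0.0894, -0.0019, -0.0003]
```

{"fn": "move_arm", "kwargs": {"commands": [{"offset":[-0.3,-1.2,-0.7],"twist":[-0.01,0,0]},{"offset":[-0.6,-2.7,-1.7],"twist":[-0.02,0,0]},{"offset":[-0.9,-4.2,-2.6],"twist":[-0.03,0,0]},{"offset":[-1.3,-5.8,-3.6],"twist":[-0.04,0,0]},{"offset":[-1.7,-7.4,-4.6],"twist":[-0.05,0,0]},{"offset":[-2.1,-9.0,-5.5],"twist":[-0.06,0,0]},{"offset":[-2.4,-10.5,-6.5],"twist":[-0.08,0,0]},{"offset":[-2.5,-11.8,-7.2],"twist":[-0.09,0,0]}], "gripper": 1}}

```text
time: 0.95
position: [0.4307, 0.3194, 0.2785]
orientation: [-0.454, 0.542, 0.454, 0.543]
ft_force: [0.1, 0.3, 0.2]
finger_gap: 0.0854
```

Run:
```python
from h import *
plan([*RO,.25],Rdown(RY,-1))
```

```text
t 0.95 pos [0.4307 0.3194 0.2785] gap 0.0854 F [0.11 0.28 0.23] j [ 0.51 -0.03  1.74  0.    1.43 -0.89]
offset [0.94, -4.81, -19.266] twist [0.0014, 0.0008, 0.0008]
```

{"fn": "move_arm", "kwargs": {"commands": [{"offset":[0,-0.2,-1.2],"twist":[0,0,0]},{"offset":[0,-0.5,-2.7],"twist":[0,0,0]},{"offset":[0,-0.8,-4.2],"twist":[0,0,0]},{"offset":[0,-1.1,-5.7],"twist":[0,0,0]},{"offset":[0,-1.5,-7.2],"twist":[0,0,0]},{"offset":[0,-1.9,-8.7],"twist":[0,0,0]},{"offset":[0,-2.2,-10.2],"twist":[0,0,0]},{"offset":[0,-2.5,-11.7],"twist":[0,0,0]}]}}

```text
time: 1.75
position: [0.4405, -0.0395, 0.2776]
orientation: [-0.453, 0.543, 0.453, 0.543]
ft_force: [0.4, -0.2, 0.8]
finger_gap: 0.0852
```

{"fn": "move_arm", "kwargs": {"commands": [{"offset":[0,-0.3,-1.4],"twist":[0,0,0]},{"offset":[0,-0.6,-2.8],"twist":[0,0,0]},{"offset":[0,-0.9,-4.2],"twist":[0,0,0]},{"offset":[0.2,-1.2,-5.4],"twist":[0,0,0]},{"offset":[0.5,-1.5,-6.4],"twist":[0,0,0]},{"offset":[0.8,-1.6,-7.0],"twist":[0,0,0]},{"offset":[1,-1.6,-7.0],"twist":[0,0,0]},{"offset":[1,-1.6,-7.0],"twist":[0,0,0]}]}}

```text
time: 2.55
position: [0.4499, -0.2517, 0.2459]
orientation: [-0.452, 0.543, 0.455, 0.543]
ft_force: [0.3, 0.2, 0.4]
finger_gap: 0.0856
```

Run:
```python
from h import *
from bench import get_image
plan([*RO,.25],Rdown(RY,-1))
d=get_image("wrist");np.savez("wrist1.npz",**d);crop(d["img"],0,0,640,480,1,"pics/w1.png",40)
o=[[*RO,.136]];print(proj(d,o))
```

```text
t 2.55 pos [ 0.4499 -0.2517  0.2459] gap 0.0856 F [0.35 0.17 0.4 ] j [-0.65 -0.05  1.82  0.    1.37 -2.04]
offset [-0.142, -0.811, -0.643] twist [0.0003, 0.0026, -0.0034]
[[295.99261568 254.90147431]]
```

View pics/w1.png

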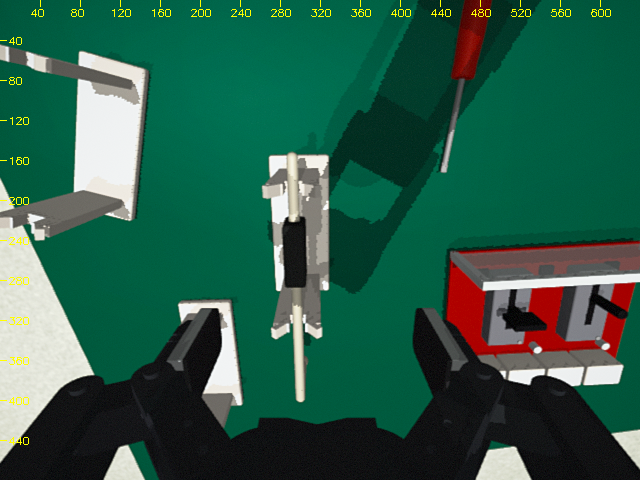

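Run:
```python
from h import *
d=dict(np.load("wrist1.npz"));im=d["img"].copy()
def rw(x,y,z): c,s=np.cos(RY),np.sin(RY);return [RO[0]+c*x-s*y,RO[1]+s*x+c*y,z]
for z in(.136,):
  for p in proj(d,[rw(a,b,z) for a in(-.03,.03) for b in(-.01,.01)]): im[int(round(p[1])),int(round(p[0]))]=[255,0,0]
for p in proj(d,[rw(-.085,0,.118),rw(.175,0,.118),rw(.17,0,.058)]): print(p);im[int(round(p[1])),int(round(p[0]))]=[255,0,0]
pts=[[*b2w(x,y),z] for x,y,z in[(-.075,.12,.105),(-.065,.12,.105),(-.075,-.12,.105),(-.065,-.12,.105),(-.05,-.027,.042),(.05,-.027,.042),(-.05,-.073,.042),(.05,-.073,.042),(-.004,-.05,.085)]]
for p in proj(d,pts):
  if 0<p[0]<639: im[int(round(p[1])),int(round(p[0]))]=[0,255,255];print(p.round(1))
crop(im,255,145,335,295,4,"pics/w1a.png");crop(im,440,235,640,395,4,"pics/w1b.png");crop(im,255,280,335,420,4,"pics/w1c.png")
```

```text
[295.22224827 154.3302647 ]
[300.09193747 397.37453624]
[302.20698535 358.19897272]
[482.7 279.9]
[481.7 288.8]
[534.  272.2]
[522.5 342.6]
[495.5 274.2]
[486.9 344.4]
[530.6 326.1]
```

View pics/w1a.png

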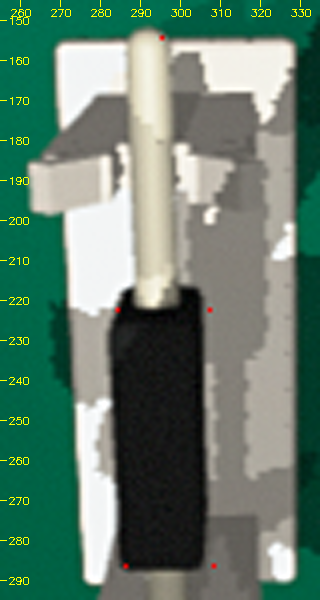

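View pics/w1b.png

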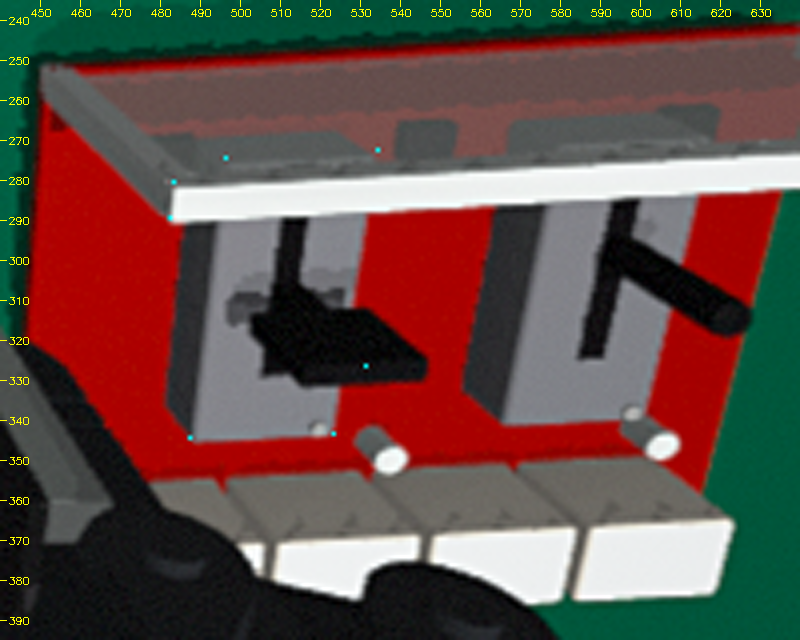

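View pics/w1c.png

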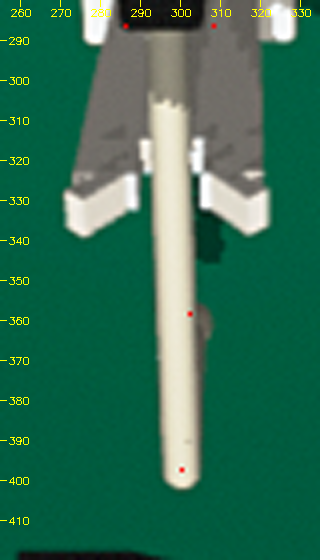

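```bash
sed -i 's/^RO=.*/RO=np.array([.4702,-.2760]);RY=-.170/' h.py
python3 - <<'E'
from h import *
plan([*RO,.097],Rdown(RY,-1))
E
```

```text
t 2.6 pos [ 0.4504 -0.2516  0.2468] gap 0.085 F [ 0.41  0.98 -0.71] j [-0.65 -0.05  1.82  0.    1.37 -2.04]
offset [4.99, -0.805, -0.694] twist [-0.0081, 0.0018, -0.002]
```

{"fn": "move_arm", "kwargs": {"commands": [{"offset":[0,-0.3,-0.3],"twist":[-0.004,0,0]},{"offset":[0,-0.6,-0.5],"twist":[-0.008,0,0]},{"offset":[0.5,-0.8,-0.7],"twist":[-0.008,0,0]},{"offset":[1.2,-0.8,-0.7],"twist":[-0.008,0,0]},{"offset":[1.8,-0.8,-0.7],"twist":[-0.008,0,0]},{"offset":[2.0,-0.8,-0.7],"twist":[-0.008,0,0]},{"offset":[2.0,-0.8,-0.7],"twist":[-0.008,0,0]},{"offset":[2.0,-0.8,-0.7],"twist":[-0.008,0,0]}]}}

```text
time: 3.4
position: [0.4712, -0.2782, 0.1882]
orientation: [-0.456, 0.541, 0.455, 0.541]
ft_force: [0.5, -0.0, -0.5]
finger_gap: 0.0854
```

Run:
```python
from h import *
from bench import get_image
plan([*RO,.097],Rdown(RY,-1))
d=get_image("wrist");np.savez("wrist2.npz",**d);crop(d["img"],0,0,640,480,1,"pics/w2.png",40)
plan([*RO,.097],Rdown(RY,-1))
print(proj(d,[[*RO,.136]]))
```

```text
t 3.4 pos [ 0.4712 -0.2782  0.1882] gap 0.0854 F [ 0.46 -0.04 -0.46] j [-0.66  0.07  1.82 -0.    1.26 -2.06]
offset [3.04, 0.049, 0.069] twist [-0.0006, -0.0004, 0.0006]
t 3.45 pos [ 0.4715 -0.2784  0.1888] gap 0.0856 F [ 0.61 -0.12  0.8 ] j [-0.66  0.07  1.82 -0.    1.26 -2.06]
offset [3.059, 0.062, 0.075] twist [-0.0007, -0.0009, 0.0016]
[[321.24400583 249.89013963]]
```

View pics/w2.png

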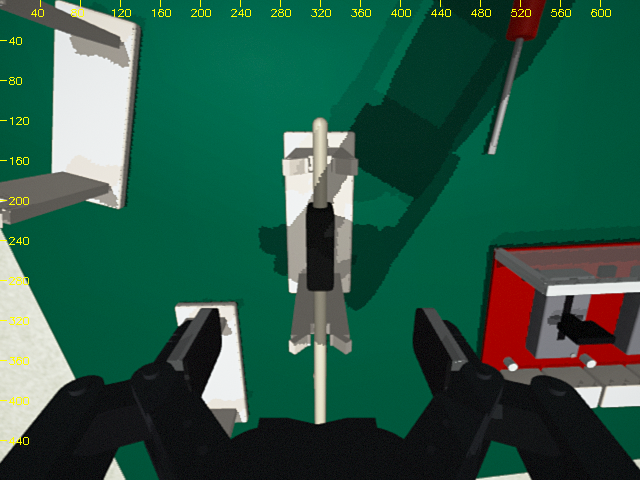

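{"fn": "move_arm", "kwargs": {"commands": [{"offset":[0.4,0.05,0.07],"twist":[0,0,0]},{"offset":[0.9,0.05,0.07],"twist":[0,0,0]},{"offset":[1.5,0.05,0.07],"twist":[0,0,0]},{"offset":[2.1,0.05,0.07],"twist":[0,0,0]},{"offset":[2.6,0.05,0.07],"twist":[0,0,0]},{"offset":[2.9,0.05,0.07],"twist":[0,0,0]},{"offset":[3.05,0.05,0.07],"twist":[0,0,0]},{"offset":[3.05,0.05,0.07],"twist":[0,0,0]}]}}

```text
time: 4.25
position: [0.4693, -0.2754, 0.0956]
orientation: [-0.455, 0.541, 0.456, 0.541]
ft_force: [0.6, 0.2, 0.5]
finger_gap: 0.0855
```

{"fn": "move_arm", "kwargs": {"commands": [{"offset":[0,0,0],"twist":[0,0,0]},{"offset":[0,0,0],"twist":[0,0,0]},{"offset":[0,0,0],"twist":[0,0,0]},{"offset":[0,0,0],"twist":[0,0,0]},{"offset":[0,0,0],"twist":[0,0,0]},{"offset":[0,0,0],"twist":[0,0,0]},{"offset":[0,0,0],"twist":[0,0,0]},{"offset":[0,0,0],"twist":[0,0,0]}], "gripper": 0}}

```text
time: 5.05
position: [0.4701, -0.2758, 0.0969]
orientation: [-0.456, 0.541, 0.455, 0.541]
ft_force: [-1.0, 0.2, 4.1]
finger_gap: 0.0182
```

Run:
```python
from h import *
from bench import get_image
plan([*RO,.097],Rdown(RY,-1))
d=get_image("side");np.savez("side3.npz",**d);crop(d["img"],270,180,470,370,4,"pics/s3.png",20)
```

```text
t 5.05 pos [ 0.4701 -0.2758  0.0969] gap 0.0182 F [-1.02  0.2   4.07] j [-0.66  0.17  1.89  0.    1.08 -2.06]
offset [-0.002, -0.004, -0.005] twist [-0.0009, -0.0004, 0.001]
```

View pics/s3.png

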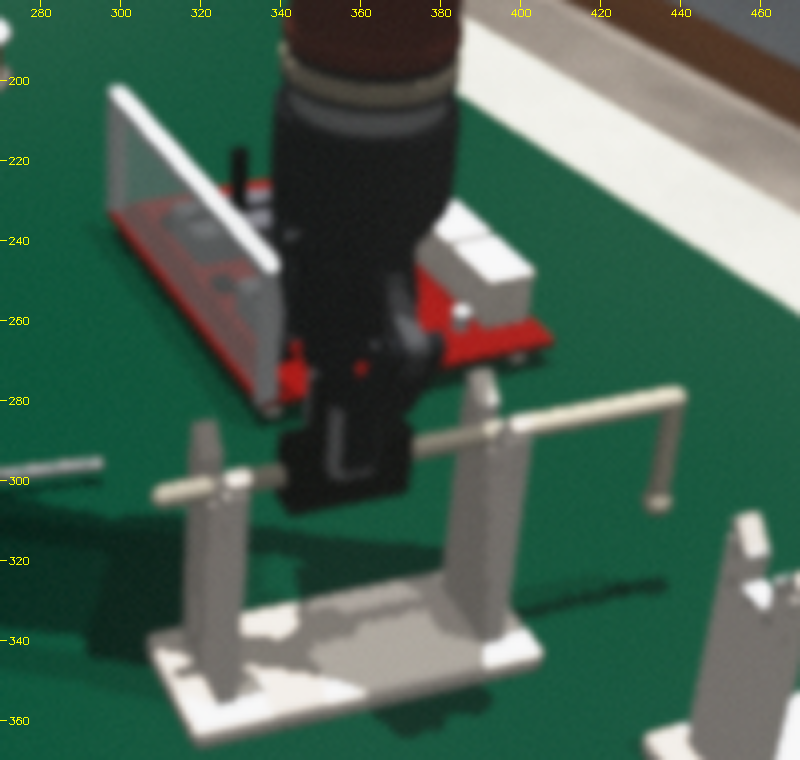

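{"fn": "move_arm", "kwargs": {"commands": [{"offset":[-0.2,0,0],"twist":[0,0,0]},{"offset":[-0.6,0,0],"twist":[0,0,0]},{"offset":[-1.1,0,0],"twist":[0,0,0]},{"offset":[-1.7,0,0],"twist":[0,0,0]},{"offset":[-2.3,0,0],"twist":[0,0,0]},{"offset":[-2.9,0,0],"twist":[0,0,0]},{"offset":[-3.3,0,0],"twist":[0,0,0]},{"offset":[-3.5,0,0],"twist":[0,0,0]}]}}

```text
time: 5.9
position: [0.4704, -0.2763, 0.2036]
orientation: [-0.457, 0.541, 0.454, 0.541]
ft_force: [-0.1, -0.1, -1.4]
finger_gap: 0.0184
```

Run:
```python
from h import *
from bench import get_image
# tip target board (.04,-.049); grip 170 behind
for tx in (.04,):
  p=b2w(tx-.17,-.049);plan([*p,.201],Rdown(BY,-1));print(p)
for n in("side","top"):
  d=get_image(n);np.savez(n+"4.npz",**d);crop(d["img"],0,0,640,480,1,f"pics/{n}4.png",20)
```

```text
t 5.9 pos [ 0.4704 -0.2763  0.2036] gap 0.0184 F [-0.06 -0.08 -1.37] j [-0.66  0.05  1.81 -0.    1.28 -2.06]
offset [0.071, 0.6, 8.499] twist [-0.049, -0.0017, 0.0028]
[ 0.49600964 -0.02194211]
```

View pics/side4.png

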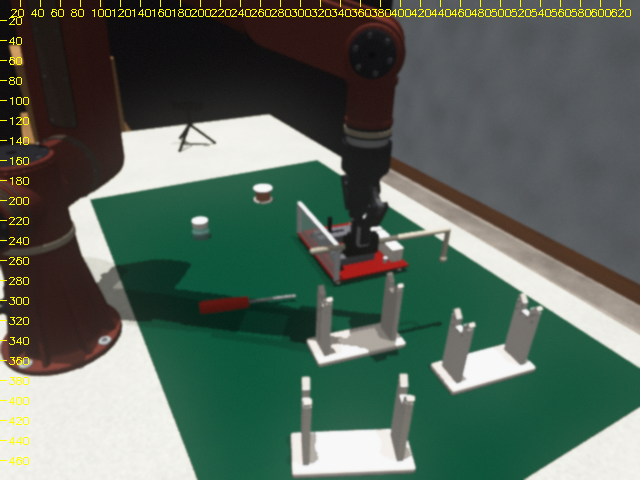

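{"fn": "move_arm", "kwargs": {"commands": [{"offset":[0,0,0.5],"twist":[0,0,0]},{"offset":[0,0.1,1.5],"twist":[-0.01,0,0]},{"offset":[0,0.2,2.7],"twist":[-0.02,0,0]},{"offset":[0,0.3,4.0],"twist":[-0.03,0,0]},{"offset":[0,0.4,5.4],"twist":[-0.04,0,0]},{"offset":[0,0.5,6.8],"twist":[-0.049,0,0]},{"offset":[0,0.6,7.9],"twist":[-0.049,0,0]},{"offset":[0,0.6,8.5],"twist":[-0.049,0,0]}]}}

```text
time: 6.8
position: [0.4936, -0.0173, 0.1997]
orientation: [-0.468, 0.529, 0.471, 0.528]
ft_force: [0.2, -0.5, -0.8]
finger_gap: 0.0184
```

{"fn": "move_arm", "kwargs": {"commands": [{"offset":[0,0,0],"twist":[0,0,0]},{"offset":[0,0,0],"twist":[0,0,0]},{"offset":[0,0,0],"twist":[0,0,0]},{"offset":[0,0,0],"twist":[0,0,0]},{"offset":[0,0,0],"twist":[0,0,0]},{"offset":[0,0,0],"twist":[0,0,0]},{"offset":[0,0,0],"twist":[0,0,0]},{"offset":[0,0,0],"twist":[0,0,0]}]}}

```text
time: 7.6
position: [0.4953, -0.0215, 0.2013]
orientation: [-0.469, 0.53, 0.469, 0.53]
ft_force: [0.8, 0.1, -1.9]
finger_gap: 0.0185
```

Run:
```python
from h import *
from bench import get_image
p=b2w(.04-.17,-.049);plan([*p,.201],Rdown(BY,-1))
for n in("side","top","wrist"):
  d=get_image(n);np.savez(n+"5.npz",**d);crop(d["img"],0,0,640,480,1,f"pics/{n}5.png",20)
  if n=="top":crop(d["img"],230,120,350,290,4,f"pics/t5.png",10)
  if n=="side":crop(d["img"],240,130,440,290,4,f"pics/s5.png",10)
```

```text
t 7.6 pos [ 0.4953 -0.0215  0.2013] gap 0.0185 F [ 0.77  0.09 -1.88] j [-0.18 -0.06  1.92  0.    1.28 -1.63]
offset [0.01, -0.026, -0.013] twist [-0.0004, 0.0, 0.0]
```

View pics/t5.png

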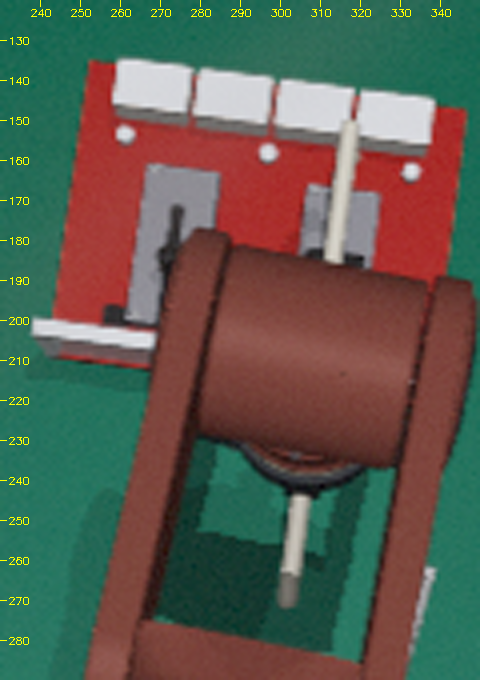

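View pics/s5.png

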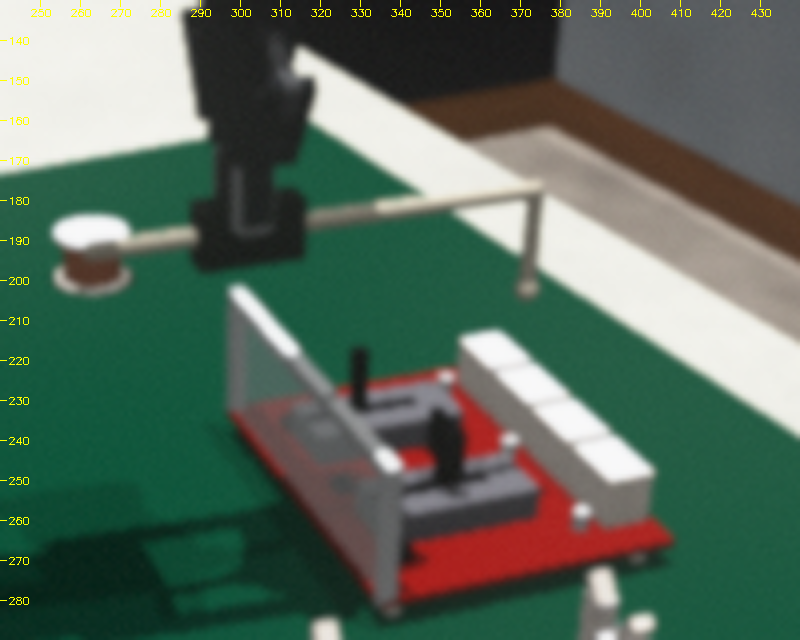

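View pics/wrist5.png

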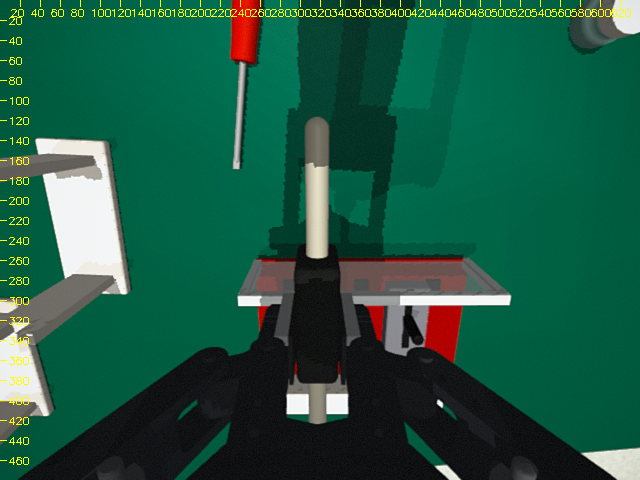

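Run:
```python
from h import *
S=dict(np.load("side5.npz"));T=dict(np.load("top5.npz"))
t=b2w(.04,-.049);print(proj(S,[[*t,.1625],[*t,.2225]]),proj(T,[[*b2w(.045,-.049),.2225]]), proj(T,[[*b2w(.04-.255,-.049),.2225]]))
for uv,z in (((317.7,150.5),.2225),((301.8,269.5),.2225)):print(((R.from_euler('z',-BY).apply([*(at_z(T,*uv,z)[:2]-BO),0]))).round(4))
```

```text
[[371.14580963 202.16761302]
 [373.39731887 177.42501807]] [[317.68922893 149.98070557]] [[301.45089151 270.0683598 ]]
[ 0.0439 -0.0492  0.    ]
[-0.2137 -0.0496  0.    ]
```

{"fn": "move_arm", "kwargs": {"commands": [{"offset":[0.2,0,0],"twist":[0,0,0]},{"offset":[0.6,0,0],"twist":[0,0,0]},{"offset":[1.1,0,0],"twist":[0,0,0]},{"offset":[1.7,0,0],"twist":[0,0,0]},{"offset":[2.3,0,0],"twist":[0,0,0]},{"offset":[2.8,0,0],"twist":[0,0,0]},{"offset":[3.1,0,0],"twist":[0,0,0]},{"offset":[3.1,0,0],"twist":[0,0,0]}]}}

```text
time: 8.55
position: [0.4933, -0.0209, 0.1059]
orientation: [-0.467, 0.531, 0.47, 0.528]
ft_force: [-0.9, 0.7, -0.9]
finger_gap: 0.0184
```

Run:
```python
from h import *
from bench import get_image,get_obs
p=b2w(.04-.17,-.049);plan([*p,.108],Rdown(BY,-1))
for n in("side","top"):
  d=get_image(n);np.savez(n+"6.npz",**d)
  if n=="top":crop(d["img"],230,120,350,290,4,f"pics/t6.png",10)
  if n=="side":crop(d["img"],260,150,420,290,5,f"pics/s6.png",10)
F=[get_obs()["ft_force"] for _ in range(3)];print(F)
```

```text
t 8.55 pos [ 0.4933 -0.0209  0.1059] gap 0.0184 F [-0.87  0.72 -0.95] j [-0.18  0.05  2.   -0.    1.09 -1.63]
offset [-0.07, -0.094, -0.024] twist [0.0, 0.0003, -0.0046]
[array([-0.11099274, -0.49187194, -1.58810679]), array([-0.11099274, -0.49187194, -1.58810679]), array([-0.11099274, -0.49187194, -1.58810679])]
```

View pics/s6.png

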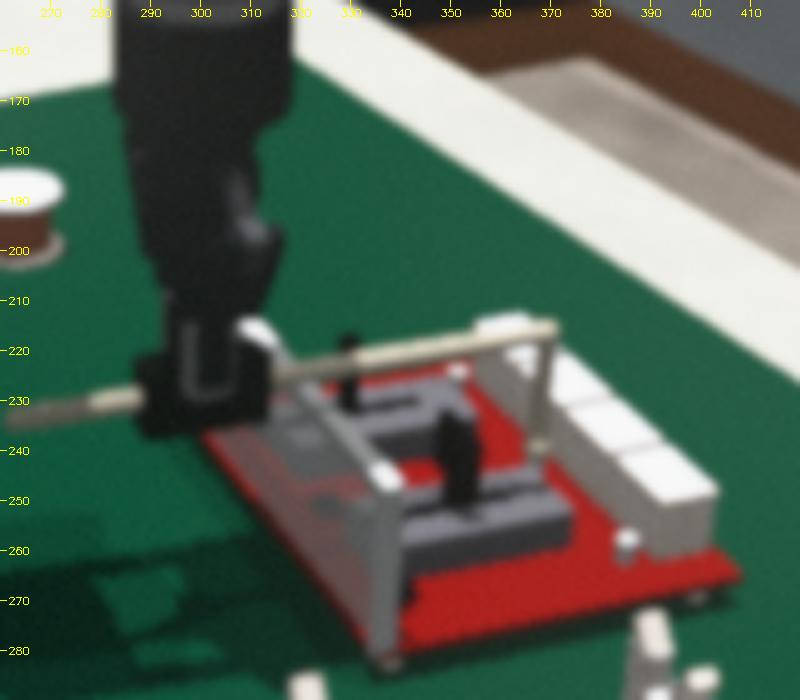

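View pics/t6.png

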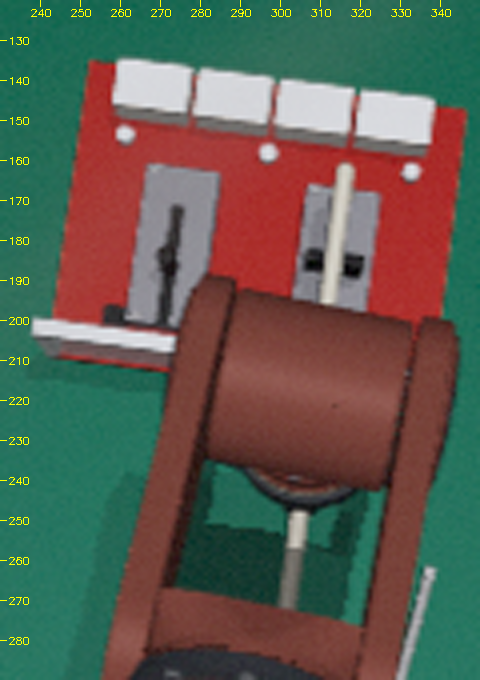

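{"fn": "move_arm", "kwargs": {"commands": [{"offset":[0,0.2,0],"twist":[0,0,0]},{"offset":[0,0.45,0],"twist":[0,0,0]},{"offset":[0,0.7,0],"twist":[0,0,0]},{"offset":[0,0.9,0],"twist":[0,0,0]},{"offset":[0,1.1,0],"twist":[0,0,0]},{"offset":[0,1.25,0],"twist":[0,0,0]},{"offset":[0,1.3,0],"twist":[0,0,0]},{"offset":[0,1.3,0],"twist":[0,0,0]}]}}

```text
time: 9.45
position: [0.4566, -0.0165, 0.1085]
orientation: [-0.469, 0.529, 0.468, 0.53]
ft_force: [0.9, 0.5, -1.3]
finger_gap: 0.0183
```

```bash
cat > st.py <<'E'
from h import *
from bench import get_image,get_obs
import sys
o=get_obs();q=R.from_euler('z',-BY)
if len(sys.argv)>1:
    for n in("side","top"):
      d=get_image(n)
      if n=="top":crop(d["img"],230,120,350,290,4,f"pics/t{sys.argv[1]}.png",10)
      if n=="side":crop(d["img"],260,150,420,290,5,f"pics/s{sys.argv[1]}.png",10)
print(o["time"],"tip board",(q.apply([*(o["position"][:2]-BO),0])[:2]+[.17,0]).round(4),"z",o["position"][2]+.021-.06,"F board",q.apply(o["ft_force"]).round(2),"M",q.apply(o["moment"]).round(2))
E
python3 st.py 7
```

```text
9.45 tip board [ 0.0003 -0.0484] z 0.0694808099699539 F board [ 0.84  0.6  -1.33] M [ 0.01 -0.19  0.05]
```

View pics/s7.png

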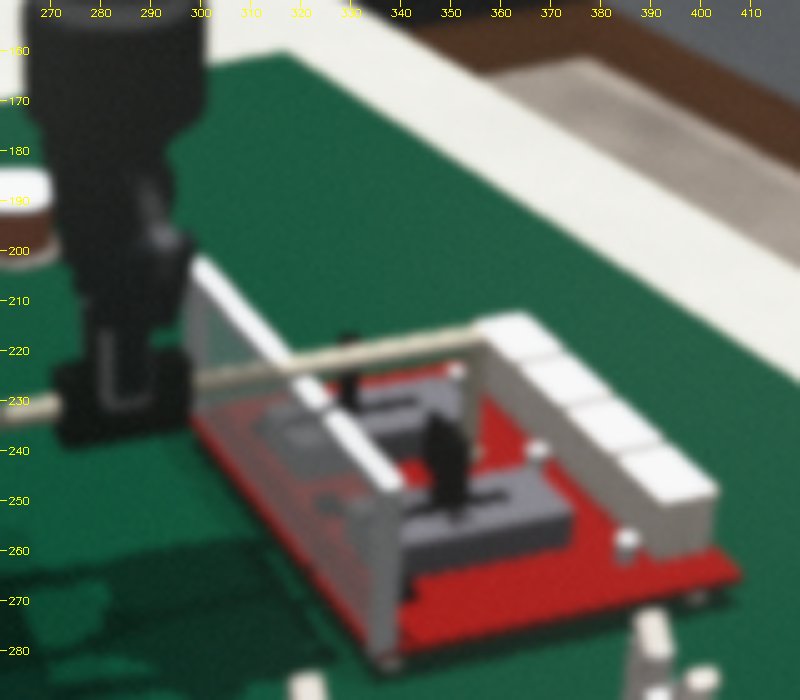

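View pics/t7.png

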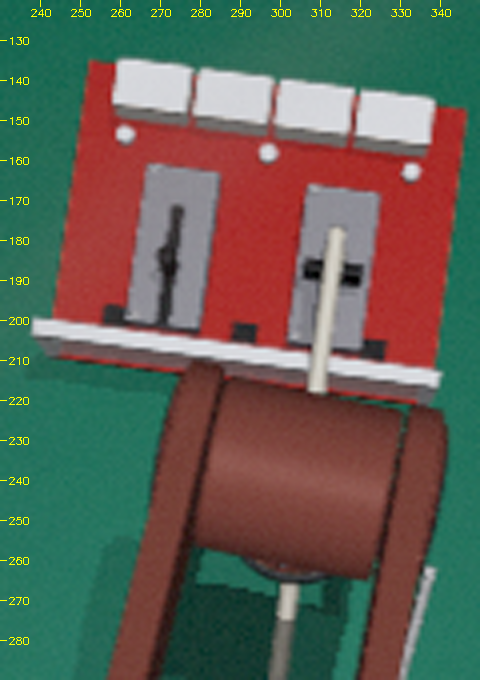

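{"fn": "move_arm", "kwargs": {"commands": [{"offset":[0,0.06,0],"twist":[0,0,0]},{"offset":[0,0.12,0],"twist":[0,0,0]},{"offset":[0,0.18,0],"twist":[0,0,0]},{"offset":[0,0.24,0],"twist":[0,0,0]},{"offset":[0,0.3,0],"twist":[0,0,0]},{"offset":[0,0.35,0],"twist":[0,0,0]},{"offset":[0,0.38,0],"twist":[0,0,0]},{"offset":[0,0.4,0],"twist":[0,0,0]}]}}

```text
time: 10.35
position: [0.4445, -0.015, 0.1083]
orientation: [-0.469, 0.53, 0.469, 0.53]
ft_force: [1.7, -0.1, -1.9]
finger_gap: 0.0183
```

```bash
python3 st.py
```

```text
10.35 tip board [-0.0119 -0.0484] z 0.06930162929839417 F board [ 1.71  0.14 -1.95] M [ 0.03 -0.35  0.02]
```

{"fn": "move_arm", "kwargs": {"commands": [{"offset":[0,0.01,0],"twist":[0,0,0]},{"offset":[0,0.02,0],"twist":[0,0,0]},{"offset":[0,0.03,0],"twist":[0,0,0]},{"offset":[0,0.04,0],"twist":[0,0,0]},{"offset":[0,0.04,0],"twist":[0,0,0]},{"offset":[0,0.04,0],"twist":[0,0,0]},{"offset":[0,0.04,0],"twist":[0,0,0]},{"offset":[0,0.04,0],"twist":[0,0,0]}]}}

```text
time: 11.15
position: [0.4434, -0.0149, 0.1082]
orientation: [-0.469, 0.53, 0.469, 0.529]
ft_force: [1.6, -0.0, -1.7]
finger_gap: 0.0186
```

```bash
python3 st.py
```

```text
11.15 tip board [-0.0131 -0.0484] z 0.06924674730777808 F board [ 1.62  0.17 -1.69] M [-0.01 -0.32 -0.04]
```

{"fn": "move_arm", "kwargs": {"commands": [{"offset":[0,0.01,0],"twist":[0,0,0]},{"offset":[0,0.02,0],"twist":[0,0,0]},{"offset":[0,0.03,0],"twist":[0,0,0]},{"offset":[0,0.04,0],"twist":[0,0,0]},{"offset":[0,0.05,0],"twist":[0,0,0]},{"offset":[0,0.05,0],"twist":[0,0,0]},{"offset":[0,0.05,0],"twist":[0,0,0]},{"offset":[0,0.05,0],"twist":[0,0,0]}]}}

```text
time: 11.95
position: [0.4419, -0.0147, 0.1083]
orientation: [-0.469, 0.53, 0.469, 0.529]
ft_force: [1.4, 0.1, -1.7]
finger_gap: 0.0184
```

```bash
python3 st.py
```

```text
11.95 tip board [-0.0146 -0.0484] z 0.06925871002635006 F board [ 1.33  0.31 -1.67] M [-0.01 -0.3   0.  ]
```

{"fn": "move_arm", "kwargs": {"commands": [{"offset":[0,0.01,0],"twist":[0,0,0]},{"offset":[0,0.02,0],"twist":[0,0,0]},{"offset":[0,0.03,0],"twist":[0,0,0]},{"offset":[0,0.04,0],"twist":[0,0,0]},{"offset":[0,0.04,0],"twist":[0,0,0]},{"offset":[0,0.04,0],"twist":[0,0,0]},{"offset":[0,0.04,0],"twist":[0,0,0]},{"offset":[0,0.04,0],"twist":[0,0,0]}]}}

```text
time: 12.75
position: [0.4407, -0.0146, 0.1083]
orientation: [-0.469, 0.53, 0.469, 0.529]
ft_force: [1.7, -0.7, -1.0]
finger_gap: 0.0181
```

```bash
python3 st.py
```

```text
12.75 tip board [-0.0158 -0.0484] z 0.06926746859600191 F board [ 1.76 -0.45 -0.99] M [-0.02 -0.3   0.  ]
```

{"fn": "move_arm", "kwargs": {"commands": [{"offset":[0,0.01,0],"twist":[0,0,0]},{"offset":[0,0.02,0],"twist":[0,0,0]},{"offset":[0,0.03,0],"twist":[0,0,0]},{"offset":[0,0.04,0],"twist":[0,0,0]},{"offset":[0,0.04,0],"twist":[0,0,0]},{"offset":[0,0.04,0],"twist":[0,0,0]},{"offset":[0,0.04,0],"twist":[0,0,0]},{"offset":[0,0.04,0],"twist":[0,0,0]}]}}

```text
time: 13.55
position: [0.4395, -0.0144, 0.1083]
orientation: [-0.469, 0.53, 0.469, 0.529]
ft_force: [1.0, 0.2, -2.6]
finger_gap: 0.0185
```

{"fn": "move_arm", "kwargs": {"commands": [{"offset":[0,0.01,0],"twist":[0,0,0]},{"offset":[0,0.02,0],"twist":[0,0,0]},{"offset":[0,0.03,0],"twist":[0,0,0]},{"offset":[0,0.04,0],"twist":[0,0,0]},{"offset":[0,0.04,0],"twist":[0,0,0]},{"offset":[0,0.04,0],"twist":[0,0,0]},{"offset":[0,0.04,0],"twist":[0,0,0]},{"offset":[0,0.04,0],"twist":[0,0,0]}]}}

```text
time: 14.35
position: [0.4383, -0.0143, 0.1082]
orientation: [-0.469, 0.53, 0.469, 0.529]
ft_force: [1.7, -0.2, -1.9]
finger_gap: 0.0182
```

{"fn": "move_arm", "kwargs": {"commands": [{"offset":[0,0.01,0],"twist":[0,0,0]},{"offset":[0,0.02,0],"twist":[0,0,0]},{"offset":[0,0.03,0],"twist":[0,0,0]},{"offset":[0,0.04,0],"twist":[0,0,0]},{"offset":[0,0.04,0],"twist":[0,0,0]},{"offset":[0,0.04,0],"twist":[0,0,0]},{"offset":[0,0.04,0],"twist":[0,0,0]},{"offset":[0,0.04,0],"twist":[0,0,0]}]}}

```text
time: 15.15
position: [0.4371, -0.0141, 0.1082]
orientation: [-0.469, 0.53, 0.469, 0.529]
ft_force: [1.5, -0.8, -1.2]
finger_gap: 0.0185
```

{"fn": "move_arm", "kwargs": {"commands": [{"offset":[0,0.01,0],"twist":[0,0,0]},{"offset":[0,0.02,0],"twist":[0,0,0]},{"offset":[0,0.03,0],"twist":[0,0,0]},{"offset":[0,0.04,0],"twist":[0,0,0]},{"offset":[0,0.04,0],"twist":[0,0,0]},{"offset":[0,0.04,0],"twist":[0,0,0]},{"offset":[0,0.04,0],"twist":[0,0,0]},{"offset":[0,0.04,0],"twist":[0,0,0]}]}}

```text
time: 15.95
position: [0.436, -0.014, 0.1083]
orientation: [-0.469, 0.53, 0.469, 0.529]
ft_force: [2.0, -0.1, -1.5]
finger_gap: 0.018
```

{"fn": "move_arm", "kwargs": {"commands": [{"offset":[0,0.01,0],"twist":[0,0,0]},{"offset":[0,0.02,0],"twist":[0,0,0]},{"offset":[0,0.03,0],"twist":[0,0,0]},{"offset":[0,0.04,0],"twist":[0,0,0]},{"offset":[0,0.04,0],"twist":[0,0,0]},{"offset":[0,0.04,0],"twist":[0,0,0]},{"offset":[0,0.04,0],"twist":[0,0,0]},{"offset":[0,0.04,0],"twist":[0,0,0]}]}}

```text
time: 16.75
position: [0.4348, -0.0138, 0.1083]
orientation: [-0.469, 0.53, 0.469, 0.529]
ft_force: [1.6, 0.4, -0.5]
finger_gap: 0.018
```

{"fn": "move_arm", "kwargs": {"commands": [{"offset":[0,0.01,0],"twist":[0,0,0]},{"offset":[0,0.02,0],"twist":[0,0,0]},{"offset":[0,0.03,0],"twist":[0,0,0]},{"offset":[0,0.04,0],"twist":[0,0,0]},{"offset":[0,0.04,0],"twist":[0,0,0]},{"offset":[0,0.04,0],"twist":[0,0,0]},{"offset":[0,0.04,0],"twist":[0,0,0]},{"offset":[0,0.04,0],"twist":[0,0,0]}]}}

```text
time: 17.55
position: [0.4336, -0.0137, 0.1083]
orientation: [-0.469, 0.53, 0.469, 0.529]
ft_force: [1.4, -0.4, -0.8]
finger_gap: 0.0185
```

{"fn": "move_arm", "kwargs": {"commands": [{"offset":[0,0.01,0],"twist":[0,0,0]},{"offset":[0,0.02,0],"twist":[0,0,0]},{"offset":[0,0.03,0],"twist":[0,0,0]},{"offset":[0,0.04,0],"twist":[0,0,0]},{"offset":[0,0.04,0],"twist":[0,0,0]},{"offset":[0,0.04,0],"twist":[0,0,0]},{"offset":[0,0.04,0],"twist":[0,0,0]},{"offset":[0,0.04,0],"twist":[0,0,0]}]}}

```text
time: 18.35
position: [0.4324, -0.0136, 0.1083]
orientation: [-0.469, 0.53, 0.469, 0.529]
ft_force: [1.5, 0.2, -1.6]
finger_gap: 0.0187
```

{"fn": "move_arm", "kwargs": {"commands": [{"offset":[0,0.01,0],"twist":[0,0,0]},{"offset":[0,0.02,0],"twist":[0,0,0]},{"offset":[0,0.03,0],"twist":[0,0,0]},{"offset":[0,0.04,0],"twist":[0,0,0]},{"offset":[0,0.04,0],"twist":[0,0,0]},{"offset":[0,0.04,0],"twist":[0,0,0]},{"offset":[0,0.04,0],"twist":[0,0,0]},{"offset":[0,0.04,0],"twist":[0,0,0]}]}}

```text
time: 19.15
position: [0.4312, -0.0134, 0.1082]
orientation: [-0.469, 0.53, 0.469, 0.529]
ft_force: [2.1, 0.2, -2.1]
finger_gap: 0.0191
```

{"fn": "move_arm", "kwargs": {"commands": [{"offset":[0,0.01,0],"twist":[0,0,0]},{"offset":[0,0.02,0],"twist":[0,0,0]},{"offset":[0,0.03,0],"twist":[0,0,0]},{"offset":[0,0.04,0],"twist":[0,0,0]},{"offset":[0,0.04,0],"twist":[0,0,0]},{"offset":[0,0.04,0],"twist":[0,0,0]},{"offset":[0,0.04,0],"twist":[0,0,0]},{"offset":[0,0.04,0],"twist":[0,0,0]}]}}

```text
time: 19.95
position: [0.43, -0.0132, 0.1082]
orientation: [-0.469, 0.53, 0.469, 0.529]
ft_force: [1.2, -0.2, -1.2]
finger_gap: 0.0185
```

```bash
python3 st.py 8
```

```text
19.95 tip board [-0.0266 -0.0484] z 0.0692449016872452 F board [ 1.23 -0.01 -1.25] M [-0.04 -0.31  0.05]
```

View pics/t8.png

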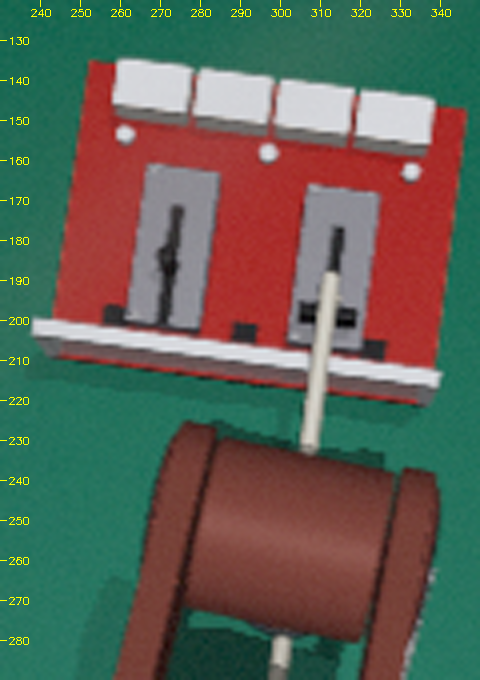

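View pics/s8.png

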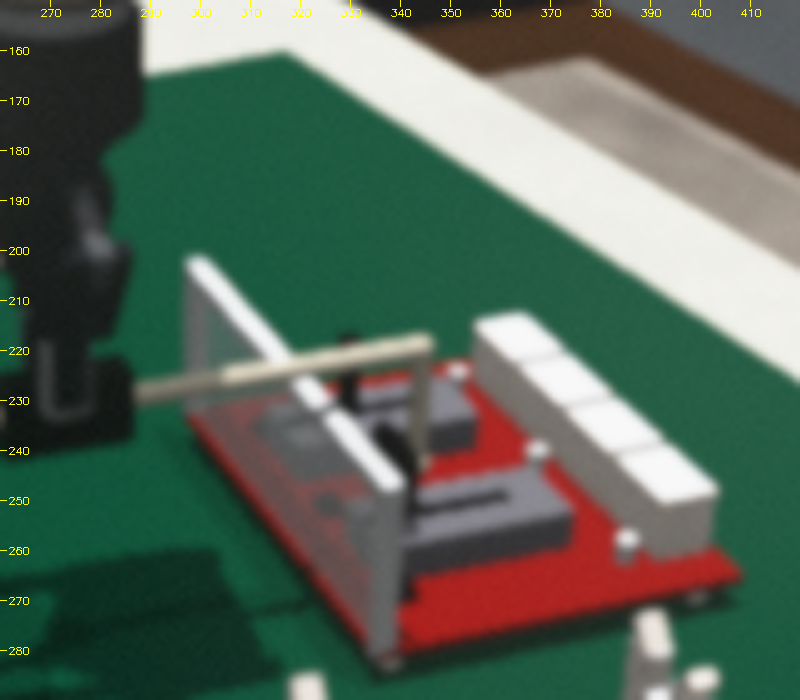

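The paddle is travelling with the rod and has reached top-view row ~199. No stop yet, so I'll keep creeping.

{"fn": "move_arm", "kwargs": {"commands": [{"offset":[0,0.01,0],"twist":[0,0,0]},{"offset":[0,0.02,0],"twist":[0,0,0]},{"offset":[0,0.03,0],"twist":[0,0,0]},{"offset":[0,0.04,0],"twist":[0,0,0]},{"offset":[0,0.04,0],"twist":[0,0,0]},{"offset":[0,0.04,0],"twist":[0,0,0]},{"offset":[0,0.04,0],"twist":[0,0,0]},{"offset":[0,0.04,0],"twist":[0,0,0]}]}}

```text
time: 20.85
position: [0.4294, -0.0132, 0.1084]
orientation: [-0.469, 0.529, 0.468, 0.53]
ft_force: [5.6, -0.8, -3.6]
finger_gap: 0.0184
```

```bash
python3 st.py
```

```text
20.85 tip board [-0.0272 -0.0484] z 0.06944374421290961 F board [ 5.66 -0.15 -3.56] M [-0.02 -0.77 -0.01]
```

{"fn": "move_arm", "kwargs": {"commands": [{"offset":[0,0,0],"twist":[0,0,0]},{"offset":[0,0.005,0],"twist":[0,0,0]},{"offset":[0,0.005,0],"twist":[0,0,0]},{"offset":[0,0.01,0],"twist":[0,0,0]},{"offset":[0,0.01,0],"twist":[0,0,0]},{"offset":[0,0.01,0],"twist":[0,0,0]},{"offset":[0,0.01,0],"twist":[0,0,0]},{"offset":[0,0.01,0],"twist":[0,0,0]}]}}

```text
time: 21.65
position: [0.4294, -0.0132, 0.1085]
orientation: [-0.469, 0.529, 0.468, 0.53]
ft_force: [5.3, -0.9, -3.8]
finger_gap: 0.0181
```

```bash
python3 st.py
```

```text
21.65 tip board [-0.0272 -0.0484] z 0.06951691086819081 F board [ 5.39 -0.26 -3.85] M [-0.03 -0.9  -0.01]
```

{"fn": "move_arm", "kwargs": {"commands": [{"offset":[0,0.005,0],"twist":[0,0,0]},{"offset":[0,0.01,0],"twist":[0,0,0]},{"offset":[0,0.01,0],"twist":[0,0,0]},{"offset":[0,0.01,0],"twist":[0,0,0]},{"offset":[0,0.01,0],"twist":[0,0,0]},{"offset":[0,0.01,0],"twist":[0,0,0]},{"offset":[0,0.01,0],"twist":[0,0,0]},{"offset":[0,0.01,0],"twist":[0,0,0]}]}}

```text
time: 22.45
position: [0.4294, -0.0132, 0.1086]
orientation: [-0.469, 0.529, 0.468, 0.53]
ft_force: [6.3, -0.4, -4.6]
finger_gap: 0.0182
```

```bash
python3 st.py
```

```text
22.45 tip board [-0.0272 -0.0484] z 0.06958533988727439 F board [ 6.34  0.41 -4.58] M [-0.02 -0.94 -0.  ]
```

{"fn": "move_arm", "kwargs": {"commands": [{"offset":[0,0.01,0],"twist":[0,0,0]},{"offset":[0,0.015,0],"twist":[0,0,0]},{"offset":[0,0.02,0],"twist":[0,0,0]},{"offset":[0,0.02,0],"twist":[0,0,0]},{"offset":[0,0.02,0],"twist":[0,0,0]},{"offset":[0,0.02,0],"twist":[0,0,0]},{"offset":[0,0.02,0],"twist":[0,0,0]},{"offset":[0,0.02,0],"twist":[0,0,0]}]}}

```text
time: 23.25
position: [0.4294, -0.0133, 0.1087]
orientation: [-0.47, 0.529, 0.468, 0.53]
ft_force: [8.8, -0.6, -5.6]
finger_gap: 0.0182
```

```bash
python3 st.py
```

```text
23.25 tip board [-0.0272 -0.0485] z 0.06969813109147532 F board [ 8.76  0.48 -5.58] M [ 0.01 -1.13 -0.  ]
```

{"fn": "move_arm", "kwargs": {"commands": [{"offset":[0,0,0],"twist":[0,0,0]},{"offset":[0,0,0],"twist":[0,0,0]},{"offset":[0,0,0],"twist":[0,0,0]},{"offset":[0,0,0],"twist":[0,0,0]},{"offset":[0,0,0],"twist":[0,0,0]},{"offset":[0,0,0],"twist":[0,0,0]},{"offset":[0,0,0],"twist":[0,0,0]},{"offset":[0,0,0],"twist":[0,0,0]}]}}

```text
time: 24.05
position: [0.4294, -0.0132, 0.1087]
orientation: [-0.47, 0.529, 0.468, 0.53]
ft_force: [7.3, 0.0, -5.2]
finger_gap: 0.0185
```

```bash
python3 st.py
```

```text
24.05 tip board [-0.0272 -0.0485] z 0.06969785678360471 F board [ 7.2   0.89 -5.19] M [-0.01 -1.14  0.03]
```

{"fn": "move_arm", "kwargs": {"commands": [{"offset":[0,0,0],"twist":[0,0,0]},{"offset":[0,0,0],"twist":[0,0,0]},{"offset":[0,0,0],"twist":[0,0,0]},{"offset":[0,0,0],"twist":[0,0,0]},{"offset":[0,0,0],"twist":[0,0,0]},{"offset":[0,0,0],"twist":[0,0,0]},{"offset":[0,0,0],"twist":[0,0,0]},{"offset":[0,0,0],"twist":[0,0,0]}]}}

```text
time: 24.85
position: [0.4294, -0.0133, 0.1087]
orientation: [-0.47, 0.529, 0.468, 0.53]
ft_force: [7.1, -1.4, -5.3]
finger_gap: 0.0188
```

{"fn": "move_arm", "kwargs": {"commands": [{"offset":[0,0,0],"twist":[0,0,0]},{"offset":[0,0,0],"twist":[0,0,0]},{"offset":[0,0,0],"twist":[0,0,0]},{"offset":[0,0,0],"twist":[0,0,0]},{"offset":[0,0,0],"twist":[0,0,0]},{"offset":[0,0,0],"twist":[0,0,0]},{"offset":[0,0,0],"twist":[0,0,0]},{"offset":[0,0,0],"twist":[0,0,0]}]}}

```text
time: 25.65
position: [0.4294, -0.0133, 0.1087]
orientation: [-0.47, 0.529, 0.468, 0.53]
ft_force: [7.8, -0.4, -4.6]
finger_gap: 0.0185
```

```bash
python3 st.py
```

```text
25.65 tip board [-0.0272 -0.0485] z 0.06967874966936555 F board [ 7.79  0.51 -4.58] M [ 0.03 -1.18 -0.01]
```

{"fn": "move_arm", "kwargs": {"commands": [{"offset":[0,0,0],"twist":[0,0,0]},{"offset":[0,0,0],"twist":[0,0,0]},{"offset":[0,0,0],"twist":[0,0,0]},{"offset":[0,0,0],"twist":[0,0,0]},{"offset":[0,0,0],"twist":[0,0,0]},{"offset":[0,0,0],"twist":[0,0,0]},{"offset":[0,0,0],"twist":[0,0,0]},{"offset":[0,0,0],"twist":[0,0,0]}]}}

```text
time: 26.45
position: [0.4294, -0.0132, 0.1087]
orientation: [-0.47, 0.529, 0.468, 0.53]
ft_force: [7.7, -1.2, -5.4]
finger_gap: 0.0184
```

```bash
python3 st.py 9
```

```text
26.45 tip board [-0.0272 -0.0485] z 0.06969048176702328 F board [ 7.76 -0.25 -5.42] M [-0.02 -1.11  0.03]
```

View pics/s9.png

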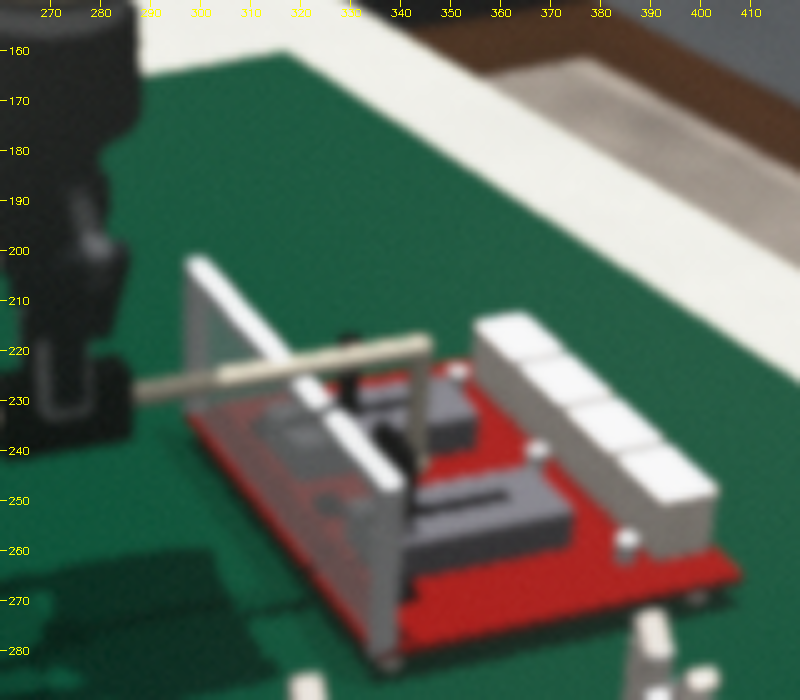

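{"fn": "move_arm", "kwargs": {"commands": [{"offset":[0,-0.05,0],"twist":[0,0,0]},{"offset":[0,-0.15,0],"twist":[0,0,0]},{"offset":[0,-0.35,0],"twist":[0,0,0]},{"offset":[0,-0.6,0],"twist":[0,0,0]},{"offset":[0,-0.85,0],"twist":[0,0,0]},{"offset":[0,-1.0,0],"twist":[0,0,0]},{"offset":[0,-1.0,0],"twist":[0,0,0]},{"offset":[0,-1.0,0],"twist":[0,0,0]}]}}

```text
time: 27.35
position: [0.4573, -0.0166, 0.1081]
orientation: [-0.468, 0.53, 0.469, 0.529]
ft_force: [-0.1, 0.1, -0.8]
finger_gap: 0.0183
```

{"fn": "move_arm", "kwargs": {"commands": [{"offset":[-0.2,0,0],"twist":[0,0,0]},{"offset":[-0.6,0,0],"twist":[0,0,0]},{"offset":[-1.1,0,0],"twist":[0,0,0]},{"offset":[-1.7,0,0],"twist":[0,0,0]},{"offset":[-2.3,0,0],"twist":[0,0,0]},{"offset":[-2.8,0,0],"twist":[0,0,0]},{"offset":[-3.1,0,0],"twist":[0,0,0]},{"offset":[-3.1,0,0],"twist":[0,0,0]}]}}

```text
time: 28.15
position: [0.4588, -0.0169, 0.2037]
orientation: [-0.47, 0.528, 0.467, 0.53]
ft_force: [0.4, 0.0, -1.4]
finger_gap: 0.0182
```

```bash
python3 st.py 10
python3 - <<'E'
from h import *
plan([.4701,-.2758,.201],Rdown(RY,-1))
E
```

```text
28.15 tip board [ 0.0025 -0.0485] z 0.1647081102286115 F board [ 0.37  0.09 -1.43] M [0.03 0.01 0.01]
t 28.25 pos [ 0.4572 -0.0166  0.2013] gap 0.0187 F [-0.73  0.66 -1.02] j [-0.19 -0.15  2.   -0.    1.29 -1.64]
offset [0.01, -1.475, -8.525] twist [0.0482, -0.0, 0.0001]
```

View pics/t10.png

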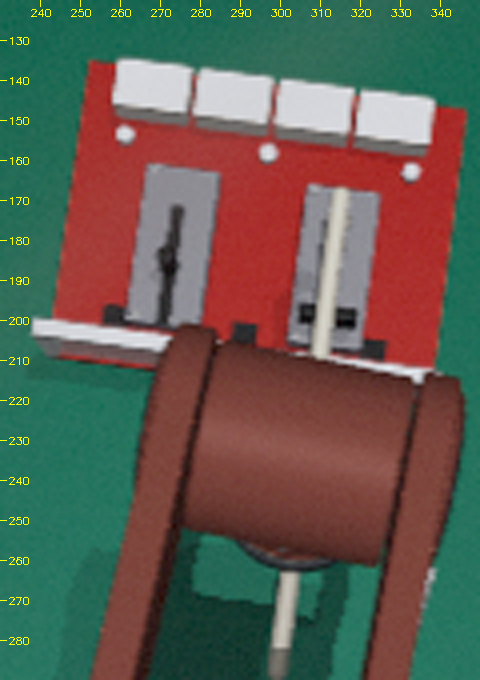

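View pics/s10.png

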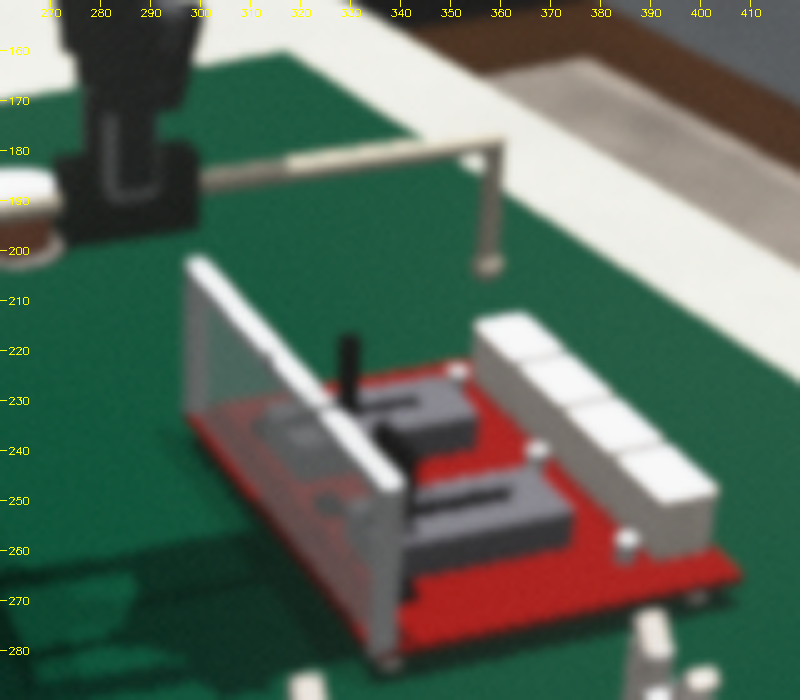

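{"fn": "move_arm", "kwargs": {"commands": [{"offset":[0,0,-0.5],"twist":[0,0,0]},{"offset":[0,-0.1,-1.5],"twist":[0.01,0,0]},{"offset":[0,-0.3,-2.7],"twist":[0.02,0,0]},{"offset":[0,-0.6,-4.0],"twist":[0.03,0,0]},{"offset":[0,-0.9,-5.4],"twist":[0.04,0,0]},{"offset":[0,-1.2,-6.8],"twist":[0.048,0,0]},{"offset":[0,-1.4,-7.9],"twist":[0.048,0,0]},{"offset":[0,-1.47,-8.5],"twist":[0.048,0,0]}]}}

```text
time: 29.05
position: [0.4694, -0.2772, 0.1999]
orientation: [-0.455, 0.541, 0.456, 0.541]
ft_force: [0.4, 1.1, -1.1]
finger_gap: 0.0186
```

{"fn": "move_arm", "kwargs": {"commands": [{"offset":[0,0,0],"twist":[0,0,0]},{"offset":[0,0,0],"twist":[0,0,0]},{"offset":[0,0,0],"twist":[0,0,0]},{"offset":[0,0,0],"twist":[0,0,0]},{"offset":[0,0,0],"twist":[0,0,0]},{"offset":[0,0,0],"twist":[0,0,0]},{"offset":[0,0,0],"twist":[0,0,0]},{"offset":[0,0,0],"twist":[0,0,0]}]}}

```text
time: 29.85
position: [0.4703, -0.275, 0.2014]
orientation: [-0.456, 0.541, 0.456, 0.541]
ft_force: [-0.3, 0.3, -1.5]
finger_gap: 0.0183
```

Run:
```python
from h import *
from bench import get_image
plan([.4701,-.2758,.201],Rdown(RY,-1))
d=get_image("side");crop(d["img"],280,190,460,370,4,"pics/s11.png",10)
d=get_image("top");crop(d["img"],380,165,450,305,5,"pics/t11.png",10)
```

```text
t 29.85 pos [ 0.4703 -0.275   0.2014] gap 0.0183 F [-0.26  0.28 -1.53] j [-0.66  0.05  1.81 -0.    1.28 -2.06]
offset [0.013, 0.001, -0.028] twist [0.0004, -0.0001, 0.0001]
```

View pics/s11.png

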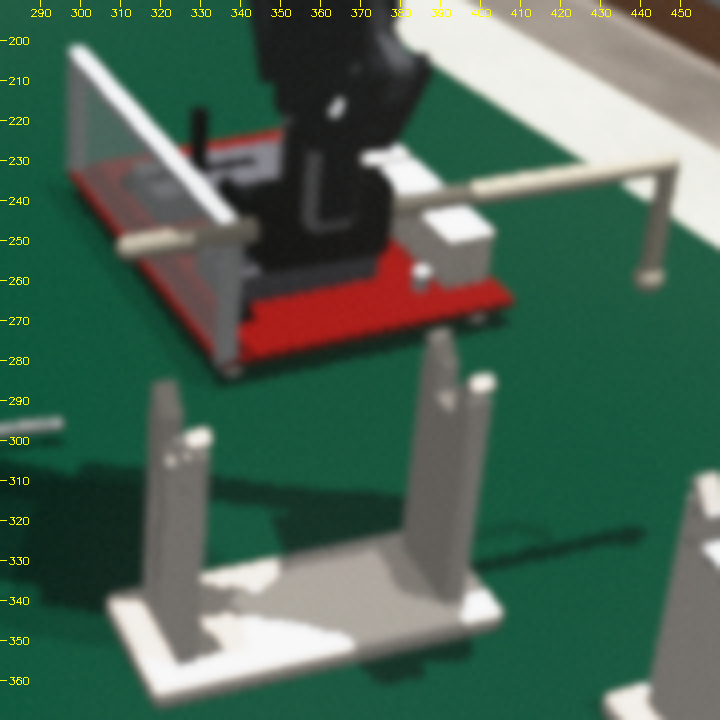

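View pics/t11.png

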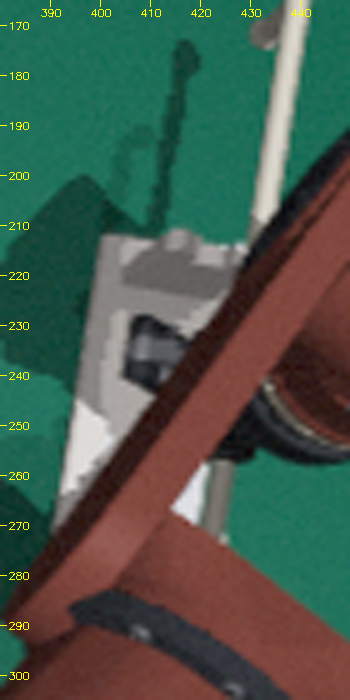

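Run:
```python
from h import *
from bench import get_image
d=dict(np.load("side6.npz"))
c,s=np.cos(RY),np.sin(RY)
for x,z in((-.085,0),(.17,0),(.17,-.06)): print(proj(d,[.4703+c*x,-.275+s*x,.2224+z]).round(1))
```

```text
[[310.9 252.5]]
[[446.3 230.7]]
[[441.1 259.4]]
```

{"fn": "move_arm", "kwargs": {"commands": [{"offset":[0.2,0,-0.03],"twist":[0,0,0]},{"offset":[0.6,0,-0.03],"twist":[0,0,0]},{"offset":[1.1,0,-0.03],"twist":[0,0,0]},{"offset":[1.6,0,-0.03],"twist":[0,0,0]},{"offset":[1.9,0,-0.03],"twist":[0,0,0]},{"offset":[2.1,0,-0.03],"twist":[0,0,0]},{"offset":[2.2,0,-0.03],"twist":[0,0,0]},{"offset":[2.3,0,-0.03],"twist":[0,0,0]}]}}

```text
time: 30.75
position: [0.4704, -0.2762, 0.1323]
orientation: [-0.456, 0.541, 0.456, 0.541]
ft_force: [-0.2, 0.5, -2.1]
finger_gap: 0.0184
```

{"fn": "move_arm", "kwargs": {"commands": [{"offset":[0.15,0,0],"twist":[0,0,0]},{"offset":[0.3,0,0],"twist":[0,0,0]},{"offset":[0.5,0,0],"twist":[0,0,0]},{"offset":[0.7,0,0],"twist":[0,0,0]},{"offset":[0.9,0,0],"twist":[0,0,0]},{"offset":[1.05,0,0],"twist":[0,0,0]},{"offset":[1.1,0,0],"twist":[0,0,0]},{"offset":[1.1,0,0],"twist":[0,0,0]}]}}

```text
time: 31.55
position: [0.4699, -0.2758, 0.0989]
orientation: [-0.456, 0.541, 0.456, 0.541]
ft_force: [0.7, 0.1, -0.7]
finger_gap: 0.0184
```

Run:
```python
from h import *
from bench import get_image
plan([.4701,-.2758,.0969],Rdown(RY,-1))
d=get_image("side");crop(d["img"],280,190,460,370,4,"pics/s12.png",10)
d=get_image("wrist");crop(d["img"],0,0,640,480,1,"pics/w12.png",40)
plan([.4701,-.2758,.0969],Rdown(RY,-1))
```

```text
t 31.55 pos [ 0.4699 -0.2758  0.0989] gap 0.0184 F [ 0.74  0.05 -0.73] j [-0.66  0.17  1.89  0.    1.09 -2.06]
offset [0.065, -0.008, 0.002] twist [0.0002, 0.0004, -0.0007]
t 31.65 pos [ 0.4702 -0.2761  0.0995] gap 0.0184 F [ 0.27 -0.03 -0.41] j [-0.66  0.17  1.89 -0.    1.09 -2.06]
offset [0.085, 0.007, 0.009] twist [0.0002, -0.0002, 0.0003]
```

View pics/s12.png

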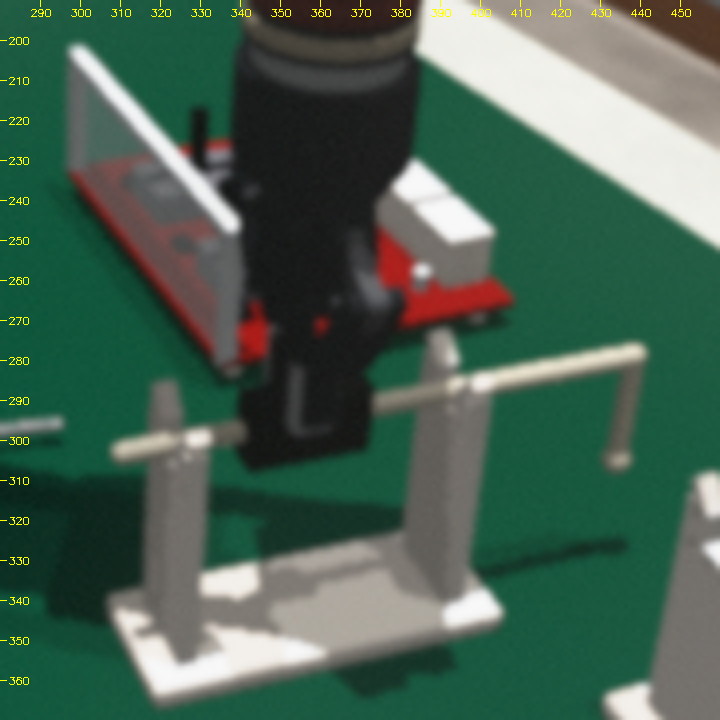

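View pics/w12.png

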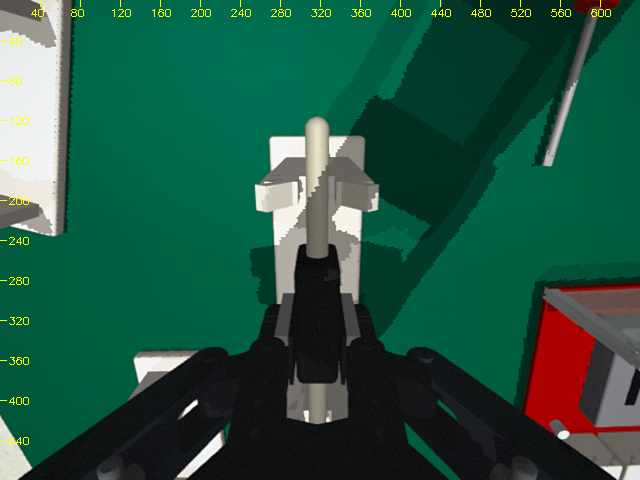

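{"fn": "move_arm", "kwargs": {"commands": [{"offset":[0.02,0,0],"twist":[0,0,0]},{"offset":[0.03,0,0],"twist":[0,0,0]},{"offset":[0.04,0,0],"twist":[0,0,0]},{"offset":[0.05,0,0],"twist":[0,0,0]},{"offset":[0.06,0,0],"twist":[0,0,0]},{"offset":[0.07,0,0],"twist":[0,0,0]},{"offset":[0.08,0,0],"twist":[0,0,0]},{"offset":[0.08,0,0],"twist":[0,0,0]}]}}

```text
time: 32.45
position: [0.4701, -0.276, 0.097]
orientation: [-0.456, 0.541, 0.456, 0.541]
ft_force: [-1.0, -0.0, 0.2]
finger_gap: 0.0185
```

{"fn": "move_arm", "kwargs": {"commands": [{"offset":[0.01,0,0],"twist":[0,0,0]},{"offset":[0.01,0,0],"twist":[0,0,0]},{"offset":[0.01,0,0],"twist":[0,0,0]},{"offset":[0.01,0,0],"twist":[0,0,0]},{"offset":[0.01,0,0],"twist":[0,0,0]},{"offset":[0.01,0,0],"twist":[0,0,0]},{"offset":[0.01,0,0],"twist":[0,0,0]},{"offset":[0.01,0,0],"twist":[0,0,0]}], "gripper": 1}}

```text
time: 33.25
position: [0.4701, -0.276, 0.0966]
orientation: [-0.456, 0.541, 0.456, 0.541]
ft_force: [-0.4, -0.2, -0.3]
finger_gap: 0.0854
```

{"fn": "move_arm", "kwargs": {"commands": [{"offset":[-0.3,0,0],"twist":[0,0,0]},{"offset":[-0.8,0,0],"twist":[0,0,0]},{"offset":[-1.5,0,0],"twist":[0,0,0]},{"offset":[-2.3,0,0],"twist":[0,0,0]},{"offset":[-3.2,0,0],"twist":[0,0,0]},{"offset":[-4.0,0,0],"twist":[0,0,0]},{"offset":[-4.7,0,0],"twist":[0,0,0]},{"offset":[-5.0,0,0],"twist":[0,0,0]}]}}

```text
time: 34.05
position: [0.4716, -0.2771, 0.2512]
orientation: [-0.458, 0.54, 0.453, 0.541]
ft_force: [0.4, -0.3, -0.0]
finger_gap: 0.0857
```

{"fn": "move_arm", "kwargs": {"commands": [{"offset":[0,0.5,0.8],"twist":[0,0,0]},{"offset":[0,1,2],"twist":[0,0,0]},{"offset":[0,1,3.5],"twist":[0,0,0]},{"offset":[0,1,5],"twist":[0,0,0]},{"offset":[0,1,6.5],"twist":[0,0,0]},{"offset":[0,1,8],"twist":[0,0,0]},{"offset":[0,1,9],"twist":[0,0,0]},{"offset":[0,1,9],"twist":[0,0,0]}]}}

```text
time: 34.85
position: [0.4861, -0.0014, 0.2468]
orientation: [-0.457, 0.539, 0.458, 0.54]
ft_force: [0.7, -0.3, -0.3]
finger_gap: 0.0853
```

Run:
```python
from h import *
from bench import get_image,get_obs
d=get_image("side");np.savez("side13.npz",**d);crop(d["img"],280,190,460,370,4,"pics/s13.png",10)
d=get_image("top");np.savez("top13.npz",**d);crop(d["img"],0,0,640,480,1,"pics/t13.png",20);crop(d["img"],380,165,450,295,4,"pics/t13b.png",5)
o=get_obs();print(o["time"],o["position"])
for n in("side","top"):
  a=np.load(n+"0.npz")["img"];b=np.load(n+"13.npz")["img"]
```

```text
34.95 [ 0.4859548  -0.00439325  0.24664633]
```

View pics/s13.png

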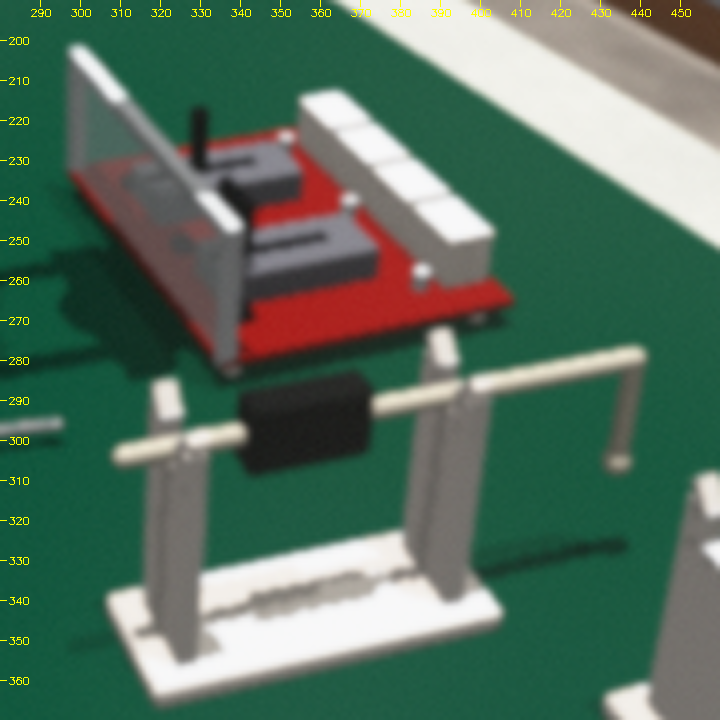

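View pics/t13.png

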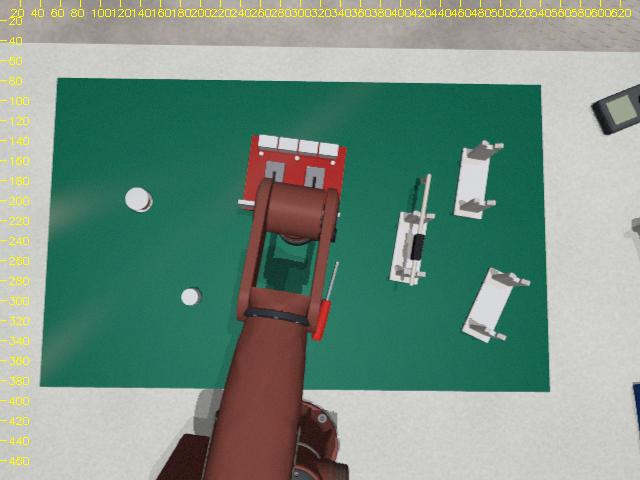

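View pics/t13b.png

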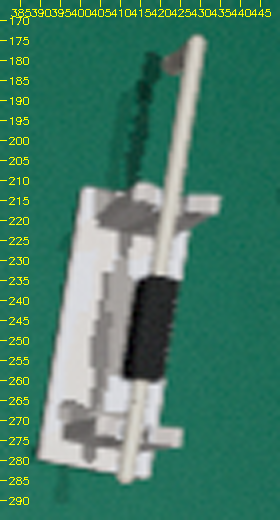

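The rod is back in its cradle at the same pixels as at the start: top view (411.7,285) to (428.5,174), ball in the side view at (434,305). The paddle has stayed home, the post hasn't moved, and the hand touches nothing. I'm handing the job in.

```bash
python3 -c "
from bench import sign_off,get_obs
print(sign_off());o=get_obs();print(o['time'],o['ft_force'])"
```

```text
the job is handed in; nothing more can be done
None
the job is handed in; nothing more can be done
```

The job is done and handed in at about 35 s. I took the rod from the left-most cradle, reached over the guard and drew the paddle (right-hand switch) towards it. The drag was about 1.5 N until it met its stop, with the rod tip at about x = −0.027 m on the board.

- **Pull at the stop:** I held it there for about 3 s. The readings were 7.1 to 8.8 N, averaging just under 8 N. Force was only read at the end of each call (every 0.8 s), so the 13 N limit is checked at those points only. The same readings showed about 5 N of downward force, which I put down to friction at the tip and the rod's weight.
- **Rod:** it lies back in its cradle within about a pixel of where it started, in both the top and side views.
- **Everything else:** the paddle stayed at its stop after the rod let go. The post, jar, bobbin and screwdriver look unmoved, though the arm hid part of the board and screwdriver in the last top view. No readings or pictures showed a knock on the board or guard. The hand was clear of everything and no check failed.

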